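Clamp a bracelet on the expanding gauge to its ratchet click

TASK

Slip the low grey stone bracelet over the expanding bracelet gauge so that it lies flat on the seat round the jaws. Then turn the ratchet knob on top of the gauge clockwise, taking fresh grips as needed, until the jaws hold the bracelet and the ratchet gives way: let it slip one or two clicks, no more, then let go and leave the bracelet clamped. Do not disturb the other things.

Things in the scene. Friction and masses are not known exactly. Their poses are not given: they have to be found in the camera images.
- bracelet_center (a point): Centre, half-way up, of the low bracelet: a rigid ring of grey stone pieces (12-sided), outside 62 mm across, clear hole about 53 mm, 20 mm high, about 45 g, loose, lying flat on the table at the start. Its z is up; flats lie every 30 degrees from its x axis. Can be gripped across the outside.
- bracelet: The same low grey bracelet; origin at the centre of its underside.
- seat (a point): Centre of the gauge's seat, on the gauge's upright axis and 45 mm above the table. The gauge is a metal stand that never moves: round base 110 mm across and 14 mm high, a stem, then the flat seat 57 mm across on which the bracelet lies. Above the seat stand four jaws (16 mm high, reach 19 to 24.3 mm from the axis at the start), a cap 35 mm across up to 66 mm over the table, then collar and knob, top of all 96 mm over the table.
- knob_grip (a point): The ratchet knob on the gauge: a round fluted dark metal knob, 19 mm across and 20 mm high (from 75.5 to 95.5 mm over the table), with a 26 mm skirt below it. This point is on its upright axis, 85 mm over the table (half-way up).
- knob: The same knob; origin on its axis, 73 mm over the table. Turned clockwise seen from above it turns the collar, which pushes the jaws out: 0.6 to 2.7 rad until they touch, at 0.12 N m while turning. Then 0.5 rad more tightens them and the torque rises; from 0.25 N m the ratchet gives way: the knob turns alone, torque swinging 0.16 to 0.34 N m at each click, every 0.35 rad.
- knob_line (a point): White line on the rim of the knob's skirt, 13 mm from the axis. At the start it stands right above the collar's line; how far it has run past that line shows how far the ratchet has slipped (one click = 0.35 rad = 4.5 mm between the lines).
- collar_line (a point): Black line on the rim of the bright collar (26 mm across, 6 mm high) just below the knob's skirt, 13 mm from the axis.
- jaw0: One of the four jaws, pushed out by the collar through a stiff spring. Turning back opens them. Torques felt at a standstill are lower than while turning: about nil while the jaws are free, 0.1 to 0.2 N m once tight; origin at seat height, on the gauge's axis when the jaws are shut, and moving outward with the jaw.
- jaw1: The next jaw, at right angles to the first; origin as for the first.
- tall_bracelet: Bystander: taller bracelet of cream shell sticks, 59 mm across, 40 mm high; origin at the centre of its underside. It may lie in either of the two bracelets' places.
- ring_box: Bystander: small closed ring box, 55 x 52 x 45 mm high; origin at the centre of its underside.
- dish: Bystander: small round dish, 82 mm across, 22 mm high; origin at the centre of its underside.
There are look-alikes about, which are no part of the job. What is shaped like the bracelet but turquoise is not meant.

How it is judged:
By the outcome, as a careful person would: the job done as asked, in the order asked, and still so for the second after the job is handed in, with the robot touching nothing.
It also fails if it takes over 72 s, if anything falls off the work surface, if the arm or the gripper's body presses on something with over 40 N, if the wrist force passes 120 N, or if a joint passes its speed limit or range.

ROBOT

A 6-joint arm with a two-finger parallel gripper is mounted at the origin on a cart in front of the work surface, level with it; the furniture and walls round the work are solid. World frame = base frame: x ahead of the robot, y to its left, z up, the work surface at z = 0. Lengths are in mm, angles in rad, forces in N, time in s.
With the tool pointing down it reaches from about 400 to 925 mm from the base axis. Payload 12.5 kg.
Tool frame: the origin (TCP) lies midway between the tips of the shut fingers; the grasp point (between the pads) lies 19 mm behind it; z points along the fingers, y is the direction in which the jaws open and shut (so a half turn about z gives the same grasp; the last joint's range is limited). The gripper opens to 95 mm and grips with 3 to 60 N. Pads are 20 mm wide; open, the fingers measure 119 mm over their backs; the gripper's body (75 mm by 180 mm) begins 59 mm behind the grasp point.
Start: joints at [1.235, 0.491, 1.559, -0, 1.092, -0.106], TCP at [142.346, 608.592, 214.661] pointing down, gripper open.
Joint ranges: [-3.1, 3.1], [-0.84, 2.19], [0.05, 2.79], [-1.13, 4.28], [0.06, 2.93], [-2.69, 2.69]. Speed limits (rad/s): [2.22, 2.22, 2.79, 3.14, 3.14, 3.14].

INTERFACE

Orientations are given as [roll, pitch, yaw] about the fixed x, y, z axes, in that order (R = Rz(yaw) Ry(pitch) Rx(roll)).
In Python, from cell import env gives the robot as it stands.
- The arm moves only by the tool arm_command, never from a script. Its argument "steps" is a list of rows, each an object of numbers: "dx", "dy", "dz": the shift along the tool's x, y, z as a fraction of full scale; "rx", "ry", "rz": the turn, a rotation vector about the tool's x, y, z as a fraction of full scale; "claw": the gripper command: -1 is fully open, 1 is shut, values between are in proportion. In form: [{"dx": .., "dy": .., "dz": .., "rx": .., "ry": .., "rz": .., "claw": ..}, ...]. A call has 1 to 10 rows; each row shifts and turns the pose as measured when the row begins, along the tool's axes as they then stand; what a row does not reach is not made up. Full scale, the value 1, is 0.8 m for a shift and 90 degrees for a turn. A row lasts 1/8 s, in which the tool goes at most 62.5 mm and 10.7 degrees, less where a joint would pass 70% of its speed; a pose out of reach is approached as far as the arm can. A call with a number of a shift or a turn outside -1 to 1 is refused whole. A call with a gripper value outside its range is refused whole. The fingers move at their own pace and stop on an object; the grip force is fixed at half the most. Time passes only in rows, so rows that do not move let the fingers close. It gives the time, the measured TCP pose, the force and the opening at its end, in the units of the state.
- env.state(): the state, without advancing time (a new reading comes with each control period).
- env.read_camera(name): name is "side" or "top"; returns (picture, depth): 400x640x3 uint8, red, green, blue; 400x640 float32, mm along the optical axis (not along the pixel's ray), 0 where there is no reading.
- env.get_calibration(name): a dict with "vfov" (degrees; the focal length in pixels is half the picture's height over the tangent of half this angle, whatever the lens; pixels are square), "cx", "cy" (the principal point, pixels), "k1" (the pictures are not rectified: a ray, as slopes to the right and down, at radius r is drawn at 1 + k1 r^2 times it, then the intrinsics apply), "xyz" and "attitude" of the camera in the world. Camera axes: x right, y up, looking along -z (the intrinsics and any distortion apply to the point x, -y, -z); pixel columns grow to the right and rows downward; lengths in mm; the calibration is good to about 2 mm. A picture is of the moment at which its call begins. get_calibration takes no time and is no camera call.
- env.job_done(): hands the job in, once; it reports no verdict.
The state is a dict: "t": time; "joints": joint angles; "qvel": joint speeds; "tau": joint torques, N m; "eef_pos": TCP position; "tcp_rot": TCP orientation; "ft_force": force on the tool from outside, world axes, zero at the start; "moment": the same for the moment, N m; "opening": opening from 0.0 (shut) to 1.0 (fully open).
Only numpy, scipy, OpenCV 4.12 (cv2) and the standard library are available. Lean on these libraries where they do the work, as an engineer would, in place of code of your own. Each camera call takes 0.05 s, during which the arm holds its last target.

## Working session

There is one attempt and no reset: what is moved stays moved. The work goes in short steps, Python scripts to look and compute and a tool call to move; the robot and the scene stay as the last step left them, time stands still between calls to the robot, and variables do not carry over. Pictures are saved under pics/ and viewed, and the job is handed in when it is done.

Besides the shell and the picture viewer there is one more tool, called as name([rows], argument=value, ...), one row to a line, values as JSON. arm_command: Moves the arm, as the interface text tells. Its arguments: {"type":"object","properties":{"steps":{"type":"array","items":{"type":"object","properties":{"dx":{"type":"number"},"dy":{"type":"number"},"dz":{"type":"number"},"rx":{"type":"number"},"ry":{"type":"number"},"rz":{"type":"number"},"claw":{"type":"number"}}}}},"required":["steps"]}

```bash
ls; mkdir -p pics
python3 - <<'E'
from cell import env
import cv2
print(env.state())
for n in("side","top"):
    p,d=env.read_camera(n); cv2.imwrite(f"pics/{n}0.png",p[:,:,::-1]); print(env.get_calibration(n))
E
```

```text
pics
{'t': 0.0, 'joints': array([ 1.23540353e+00,  4.91592845e-01,  1.55944935e+00, -2.36480757e-05,
        1.09166162e+00, -1.05577758e-01]), 'qvel': array([-0.00116324, -0.00140537,  0.00105377, -0.00025302,  0.00079506,
       -0.00125591]), 'tau': array([-3.42497005e-03, -6.12631273e+01, -2.58178818e+01,  6.91915839e-02,
        4.82045312e-02, -1.30898070e-04]), 'eef_pos': array([142.26598198, 608.35301284, 214.04109195]), 'tcp_rot': array([-3.14048547e+00, -9.62396501e-05,  2.91178848e+00]), 'ft_force': array([ 0.32793939,  0.03942615, -0.06222371]), 'moment': array([ 0.00297892, -0.00071995, -0.04291681]), 'opening': 1.0011740682166608}
{'vfov': 56.11923253675056, 'cx': 321.34900161109255, 'cy': 200.40617992421448, 'k1': -0.050243677397022554, 'xyz': array([ 559.9916886 , -772.09920337,  573.6119089 ]), 'attitude': array([ 0.95909967, -0.01425998, -0.06275402])}
{'vfov': 42.85123773770981, 'cx': 315.7683883994981, 'cy': 198.0550477561321, 'k1': -0.003458865995684046, 'xyz': array([ 374.14994895,  -85.61352673, 1181.23197546]), 'attitude': array([ 0.18600851, -0.01430233, -1.55685335])}
```

View pics/side0.png

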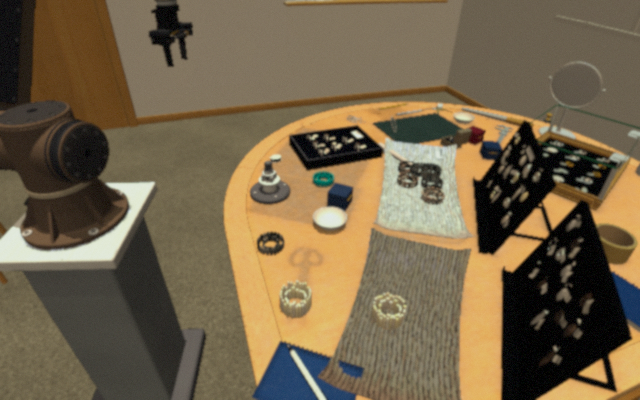

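View pics/top0.png

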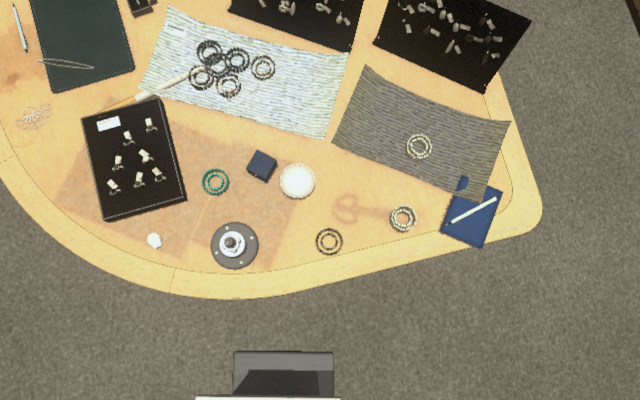

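The side view shows the gauge at (270,185), a grey ring at (270,243), a turquoise ring at (322,179) and cream rings at (295,298) and (390,310). In the top view the gauge is at (235,245), the single grey ring at (329,241), turquoise at (215,181), cream at (403,218) and (419,146), and a pile of dark rings at (220,70) on the mat. The ring at (329,241) fits best: grey, low, and alone on the table. I'll enlarge it to confirm.

```bash
cat > h.py <<'E'
import numpy as np, cv2
from scipy.spatial.transform import Rotation as R
from cell import env
def cal(n):
    c=env.get_calibration(n); f=200/np.tan(np.radians(c['vfov']/2)); return c,f,R.from_euler('xyz',c['attitude']).as_matrix()
def ray(n,u,v):
    c,f,M=cal(n); x=(np.asarray(u,float)-c['cx'])/f; y=(np.asarray(v,float)-c['cy'])/f
    a,b=x.copy(),y.copy()
    for _ in range(20):
        s=1+c['k1']*(a*a+b*b); a,b=x/s,y/s
    return c['xyz'],np.stack([a,-b,-np.ones_like(a)],-1)@M.T
def pix(n,P):
    c,f,M=cal(n); q=(np.asarray(P,float)-c['xyz'])@M; a=q[...,0]/-q[...,2]; b=-q[...,1]/-q[...,2]
    s=1+c['k1']*(a*a+b*b); return np.stack([a*s*f+c['cx'],b*s*f+c['cy']],-1)
def onz(n,u,v,z):
    o,d=ray(n,u,v); t=(z-o[2])/d[...,2]; return o+d*t[...,None]
def cloud(n,dep):
    v,u=np.mgrid[0:400,0:640]; o,d=ray(n,u,v); P=o+d*dep[...,None]; P[dep<=0]=np.nan; return P
def crop(n,p,x0,y0,x1,y1,k,name):
    cv2.imwrite(f"pics/{name}.png",cv2.resize(p[y0:y1,x0:x1,::-1],None,fx=k,fy=k,interpolation=cv2.INTER_CUBIC))
E
python3 - <<'E'
from h import *
pt,dt=env.read_camera("top"); ps,ds=env.read_camera("side")
np.savez("f0.npz",pt=pt,dt=dt,ps=ps,ds=ds)
a=cv2.resize(pt[150:290,190:430,::-1],None,fx=3.3,fy=3.3,interpolation=cv2.INTER_CUBIC); cv2.imwrite("pics/ct.png",a)
a=cv2.resize(ps[140:330,220:420,::-1],None,fx=3,fy=3,interpolation=cv2.INTER_CUBIC); cv2.imwrite("pics/cs.png",a)
for n,d,(u,v) in(("top",dt,(329,241)),("top",dt,(232,242)),("top",dt,(215,181)),("side",ds,(270,243))):
    P=cloud(n,d); h=22
    Q=P[v-h:v+h,u-h:u+h].reshape(-1,3); 
    for lo,hi in((-10,6),(12,18),(6,30),(40,50),(60,70),(85,110)):
        m=(Q[:,2]>lo)&(Q[:,2]<hi); 
        if m.sum()>3: print(n,u,v,lo,hi,m.sum(),Q[m].mean(0).round(1),(Q[m].min(0)).round(1),Q[m].max(0).round(1))
E
```

```text
top 329 241 -10 6 1670 [ 497.2 -130.2    0.7] [ 446.4 -180.6   -9.5] [548.2 -79.6   5.9]
top 329 241 12 18 119 [ 494.4 -131.    15.3] [ 462.  -160.8   12. ] [ 522.1 -101.    18. ]
top 329 241 6 30 257 [ 492.5 -130.3   15.8] [ 447.2 -179.9    6. ] [523.7 -96.8  24.6]
top 232 242 -10 6 350 [5.174e+02 1.088e+02 4.000e-01] [440.6  42.5  -5.4] [542.2 146.8   5.8]
top 232 242 12 18 810 [483.8  87.4  14.9] [440.2  41.6  12. ] [534.7 138.8  18. ]
top 232 242 6 30 1073 [484.   87.7  14.3] [440.2  41.6   6. ] [538.7 142.   21.4]
top 232 242 40 50 274 [479.3  85.5  45.5] [454.1  58.9  41. ] [508.1 115.5  49.9]
top 232 242 60 70 93 [479.1  84.6  66. ] [461.8  68.2  60.7] [499.  105.1  69.8]
top 232 242 85 110 76 [480.5  86.5  94.8] [471.9  77.2  85.3] [489.3  96.6  99.6]
top 215 181 -10 6 1636 [6.355e+02 1.408e+02 6.000e-01] [581.5  87.8  -7.1] [689.2 195.6   5.9]
top 215 181 12 18 138 [628.5 137.8  15.2] [599.  108.4  12. ] [659.6 169.1  18. ]
top 215 181 6 30 290 [629.8 138.6  14.9] [584.9 102.3   6. ] [685.  193.3  26.6]
side 270 243 -10 6 1532 [ 4.897e+02 -1.170e+02  1.000e-01] [ 433.2 -190.5   -3.7] [539.5 -34.3   5.9]
side 270 243 12 18 184 [ 493.  -133.5   15. ] [ 464.6 -163.4   12. ] [ 522.2 -100.9   17.9]
side 270 243 6 30 395 [ 493.4 -133.6   13.5] [ 464.1 -163.4    6. ] [ 523.9 -100.9   21.3]
```

View pics/ct.png

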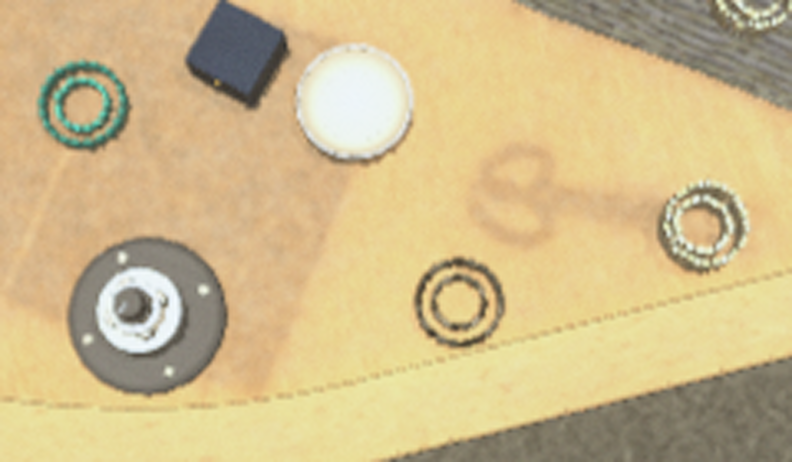

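View pics/cs.png

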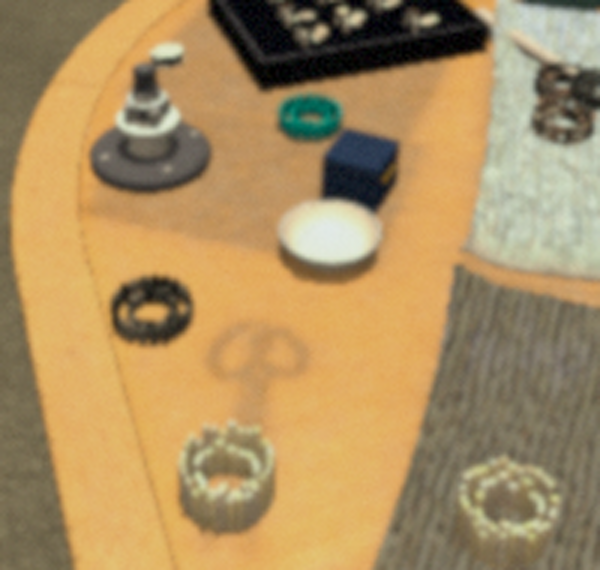

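Run:
```python
from h import *
from scipy.optimize import minimize
F=np.load("f0.npz")
th=np.linspace(0,2*np.pi,60,endpoint=False); C=np.c_[np.cos(th),np.sin(th),0*th]
def hullmask(n,solids,sc=4):
    # solids list of (x,y,r,z0,z1)
    m=np.zeros((400*sc,640*sc),np.uint8)
    for x,y,r,z0,z1 in solids:
        P=np.r_[C*r+[x,y,z0],C*r+[x,y,z1]]; P=P*[1,1,0]+np.r_[np.full(60,z0),np.full(60,z1)][:,None]*[0,0,1]
        h=cv2.convexHull(((pix(n,P)+.5)*sc).astype(np.float32)).astype(np.int32); cv2.fillConvexPoly(m,h,255)
    return cv2.resize(m,(640,400),interpolation=cv2.INTER_AREA)/255.
# bracelet mask
for n,p,(u,v) in(("top",F['pt'],(329,241)),("side",F['ps'],(270,243))):
    g=p.astype(int).max(2); s=np.zeros((400,640),np.uint8); h=24
    s[v-h:v+h,u-h:u+h]=(g[v-h:v+h,u-h:u+h]<115)
    k,l,st,_=cv2.connectedComponentsWithStats(s)
    print(n,[tuple(x) for x in st[1:] if x[4]>8])
    pts=np.argwhere(s)[:,::-1]; 
    big=[i for i in range(1,k) if st[i,4]>8]
    pts=np.argwhere(np.isin(l,big))[:,::-1].astype(np.int32)
    m=np.zeros((400,640),np.uint8); cv2.fillConvexPoly(m,cv2.convexHull(pts),1)
    f=lambda q:np.abs(hullmask(n,[(q[0],q[1],31.5,0,20)])-m).sum()
    r=minimize(f,[493,-131],method='Nelder-Mead',options=dict(initial_simplex=[[493,-131],[498,-131],[493,-126]],xatol=.1)); print(r.x,r.fun,m.sum())
# gauge base dark disc
for n,p in(("top",F['pt']),("side",F['ps'])):
    q=pix(n,[481,86,14]); u,v=q.round().astype(int); print(n,u,v, pix(n,[481,86,95]))
    hsv=cv2.cvtColor(p,cv2.COLOR_RGB2HSV); h=30
    s=np.zeros((400,640),np.uint8); sub=hsv[v-h:v+h,u-h:u+h]; s[v-h:v+h,u-h:u+h]=(sub[...,1]<75)
    cv2.imwrite(f"pics/m_{n}.png",cv2.resize(s[v-h:v+h,u-h:u+h]*255,None,fx=6,fy=6,interpolation=0))
    k,l,st,_=cv2.connectedComponentsWithStats(s); i=1+st[1:,4].argmax(); pts=np.argwhere(l==i)[:,::-1].astype(np.int32)
    m=(l==i)*1.
    cs,_=cv2.findContours((l==i).astype(np.uint8),cv2.RETR_EXTERNAL,cv2.CHAIN_APPROX_NONE); mm=np.zeros((400,640),np.uint8); cv2.drawContours(mm,cs,-1,1,-1)
    f=lambda q:np.abs(hullmask(n,[(q[0],q[1],55,0,14),(q[0],q[1],28.5,40,45),(q[0],q[1],17.5,45,66),(q[0],q[1],13,66,75),(q[0],q[1],9.5,75,95.5)])-mm).sum()
    r=minimize(f,[481,86],method='Nelder-Mead',options=dict(initial_simplex=[[481,86],[486,86],[481,91]],xatol=.1)); print(r.x,r.fun,mm.sum())
```

```text
top [(np.int32(324), np.int32(229), np.int32(9), np.int32(2), np.int32(10)), (np.int32(334), np.int32(231), np.int32(8), np.int32(8), np.int32(12)), (np.int32(316), np.int32(233), np.int32(5), np.int32(9), np.int32(14)), (np.int32(327), np.int32(251), np.int32(10), np.int32(4), np.int32(13))]
[ 493.66455841 -130.10055161] 141.56470588235294 479
side [(np.int32(257), np.int32(232), np.int32(27), np.int32(23), np.int32(355))]
[ 492.50580359 -128.15914845] 116.83529411764704 487
top 234 245 [228.59959618 241.75884067]
[482.31004333  85.92111206] 102.34509803921569 1762
side 270 188 [267.53260295 162.31295627]
[481.81771851  93.87391663] 195.58431372549018 958
```

```bash
cat >> h.py <<'E'
th=np.linspace(0,2*np.pi,60,endpoint=False); C=np.c_[np.cos(th),np.sin(th)]
def hullmask(n,solids,sc=4):
    m=np.zeros((400*sc,640*sc),np.uint8)
    for x,y,r,z0,z1 in solids:
        P=np.r_[np.c_[C*r+[x,y],th*0+z0],np.c_[C*r+[x,y],th*0+z1]]
        h=cv2.convexHull(((pix(n,P)+.5)*sc).astype(np.float32)).astype(np.int32); cv2.fillConvexPoly(m,h,255)
    return cv2.resize(m,(640,400),interpolation=cv2.INTER_AREA)/255.
E
python3 - <<'E'
from h import *
from scipy.optimize import minimize
F=np.load("f0.npz")
for n,p,(u,v) in(("top",F['pt'],(329,241)),("side",F['ps'],(270,243))):
    h=20; sub=p[v-h:v+h,u-h:u+h].astype(float); wood=np.median(sub.reshape(-1,3),0); print(wood)
    w=sub@wood/(wood@wood); D=np.zeros((400,640)); D[v-h:v+h,u-h:u+h]=1-w
    for t in(.2,.3,.4):
        s=(D>t).astype(np.uint8); k,l,st,_=cv2.connectedComponentsWithStats(s,connectivity=8)
        i=1+st[1:,4].argmax(); pts=np.argwhere(l==i)[:,::-1].astype(np.int32)
        m=np.zeros((400,640),np.uint8); cv2.fillConvexPoly(m,cv2.convexHull(pts),1)
        f=lambda q:np.abs(hullmask(n,[(q[0],q[1],31.,0,20)])-m).sum()
        r=minimize(f,[493,-131],method='Nelder-Mead',options=dict(initial_simplex=[[493,-131],[498,-131],[493,-126]],xatol=.1)); print(n,t,st[i],r.x.round(1),r.fun.round(),m.sum())
    S=cv2.resize(np.clip(np.dstack([D,D,D])*255,0,255)[v-h:v+h,u-h:u+h].astype(np.uint8),None,fx=14,fy=14,interpolation=0); cv2.imwrite(f"pics/d_{n}.png",S)
    big=cv2.resize(p[v-h:v+h,u-h:u+h,::-1],None,fx=14,fy=14,interpolation=cv2.INTER_CUBIC); cv2.imwrite(f"pics/b_{n}.png",big)
E
```

```text
[234. 207. 142.]
top 0.2 [315 228  28  28 208] [ 493.4 -130.4] 24.0 620
top 0.3 [316 228  27  27 157] [ 493.5 -130.3] 27.0 590
top 0.4 [324 228  19  15  47] [ 511.8 -146. ] 481.0 120
[224. 170.  94.]
side 0.2 [256 231  29  25 515] [ 492.5 -131.4] 35.0 575
side 0.3 [257 232  27  23 459] [ 492.6 -130.5] 64.0 529
side 0.4 [257 232  27  23 401] [ 492.5 -129.4] 81.0 509
```

View pics/b_top.png

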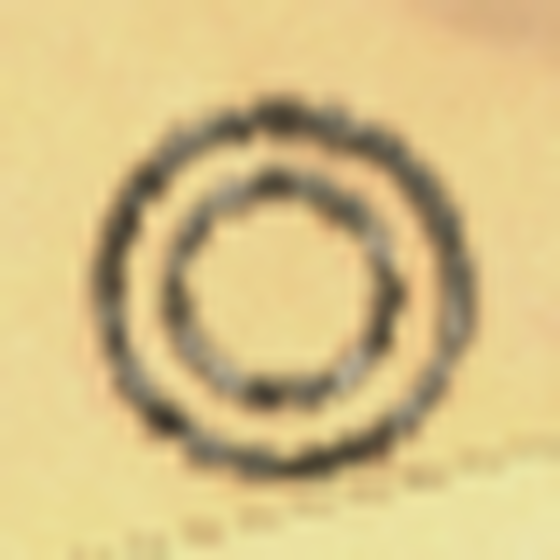

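View pics/b_side.png

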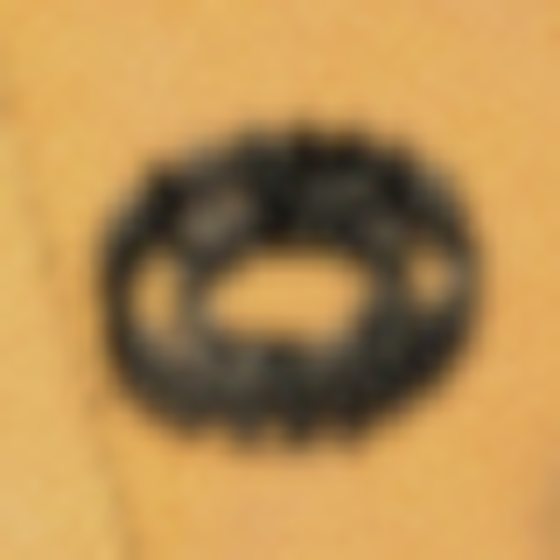

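arm_command([
  {"rz":0.118,"claw":-1},
  {"rz":0.118,"claw":-1},
  {"rz":0.118,"claw":-1},
  {"rz":0.118,"claw":-1},
  {"rz":0.118,"claw":-1},
  {"rz":0.118,"claw":-1},
  {"rz":0.118,"claw":-1},
  {"rz":0.06,"claw":-1},
  {"claw":-1},
])

```text
$.steps[0]: bad value
```

arm_command([
  {"dx":0,"dy":0,"dz":0,"rx":0,"ry":0,"rz":0.118,"claw":-1},
  {"dx":0,"dy":0,"dz":0,"rx":0,"ry":0,"rz":0.118,"claw":-1},
])

```text
t: 0.45
eef_pos: [142.2, 608.3, 213.9]
tcp_rot: [-3.14, 0.0, 2.533]
ft_force: [-0.8, 0.6, -0.1]
opening: 0.998
```

arm_command([
  {"dx":0,"dy":0,"dz":0,"rx":0,"ry":0,"rz":0.118,"claw":-1},
  {"dx":0,"dy":0,"dz":0,"rx":0,"ry":0,"rz":0.118,"claw":-1},
  {"dx":0,"dy":0,"dz":0,"rx":0,"ry":0,"rz":0.118,"claw":-1},
  {"dx":0,"dy":0,"dz":0,"rx":0,"ry":0,"rz":0.118,"claw":-1},
  {"dx":0,"dy":0,"dz":0,"rx":0,"ry":0,"rz":0.118,"claw":-1},
  {"dx":0,"dy":0.07,"dz":0,"rx":0,"ry":0,"rz":0.022,"claw":-1},
  {"dx":0,"dy":0.07,"dz":0,"rx":0,"ry":0,"rz":0,"claw":-1},
  {"dx":0,"dy":0.07,"dz":0,"rx":0,"ry":0,"rz":0,"claw":-1},
  {"dx":-0.05,"dy":0.06,"dz":0,"rx":0,"ry":0,"rz":0,"claw":-1},
  {"dx":-0.07,"dy":0.04,"dz":0,"rx":0,"ry":0,"rz":0,"claw":-1},
])

```text
t: 1.7
eef_pos: [391.2, 514.1, 211.0]
tcp_rot: [-3.139, 0.004, 1.563]
ft_force: [0.2, 1.1, -0.4]
opening: 1.002
```

arm_command([
  {"dx":-0.07,"dy":0.02,"dz":0,"rx":0,"ry":0,"rz":0,"claw":-1},
  {"dx":-0.07,"dy":0.02,"dz":0,"rx":0,"ry":0,"rz":0,"claw":-1},
  {"dx":-0.07,"dy":0.02,"dz":0,"rx":0,"ry":0,"rz":0,"claw":-1},
  {"dx":-0.07,"dy":0.02,"dz":0,"rx":0,"ry":0,"rz":0,"claw":-1},
  {"dx":-0.07,"dy":0.02,"dz":0,"rx":0,"ry":0,"rz":0,"claw":-1},
  {"dx":-0.07,"dy":0.02,"dz":0,"rx":0,"ry":0,"rz":0,"claw":-1},
  {"dx":-0.07,"dy":0,"dz":0,"rx":0,"ry":0,"rz":0,"claw":-1},
  {"dx":-0.07,"dy":0,"dz":0,"rx":0,"ry":0,"rz":0,"claw":-1},
  {"dx":-0.07,"dy":0,"dz":0,"rx":0,"ry":0,"rz":0,"claw":-1},
  {"dx":-0.07,"dy":0,"dz":0,"rx":0,"ry":0,"rz":0,"claw":-1},
])

```text
t: 2.95
eef_pos: [485.2, -65.6, 212.5]
tcp_rot: [-3.141, 0.005, 1.562]
ft_force: [0.4, -0.0, 0.6]
opening: 1.005
```

arm_command([
  {"dx":-0.055,"dy":0,"dz":0.03,"rx":0,"ry":0,"rz":0,"claw":-1},
  {"dx":-0.03,"dy":0,"dz":0.06,"rx":0,"ry":0,"rz":0,"claw":-1},
  {"dx":0,"dy":0,"dz":0,"rx":0,"ry":0,"rz":0,"claw":-1},
])

```text
t: 3.32
eef_pos: [484.4, -139.7, 139.9]
tcp_rot: [3.14, 0.006, 1.557]
ft_force: [-0.5, 0.0, 0.7]
opening: 0.999
```

Run:
```python
from h import *
ps,ds=env.read_camera("side"); pt,dt=env.read_camera("top")
a=cv2.resize(ps[120:290,180:380,::-1],None,fx=3.5,fy=3.5,interpolation=cv2.INTER_CUBIC); cv2.imwrite("pics/s1.png",a)
a=cv2.resize(pt[150:300,230:430,::-1],None,fx=3.5,fy=3.5,interpolation=cv2.INTER_CUBIC); cv2.imwrite("pics/t1.png",a)
s=env.state();print(s['t'],s['eef_pos'],s['tcp_rot'],s['joints'])
```

```text
3.425 [ 486.01581091 -138.7624972   142.72383764] [3.13561971 0.00737203 1.55895736] [-0.4064196   0.41481262  1.93395761 -0.00638292  0.78448459 -0.39010392]
```

View pics/s1.png

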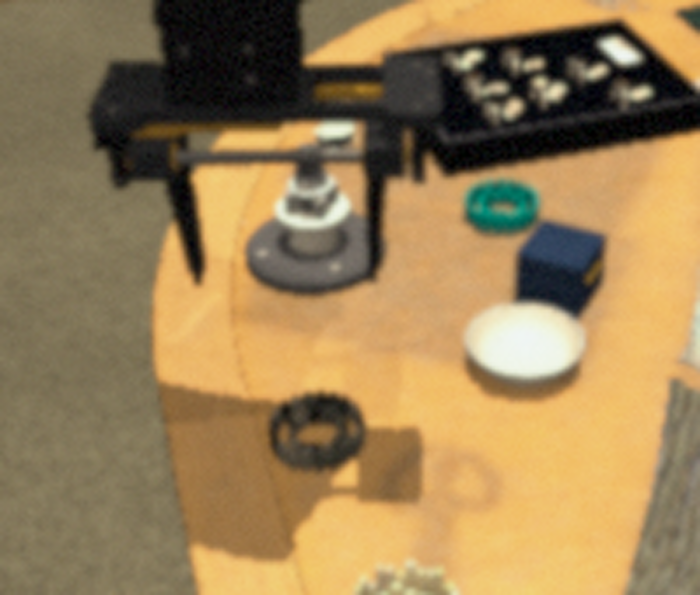

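View pics/t1.png

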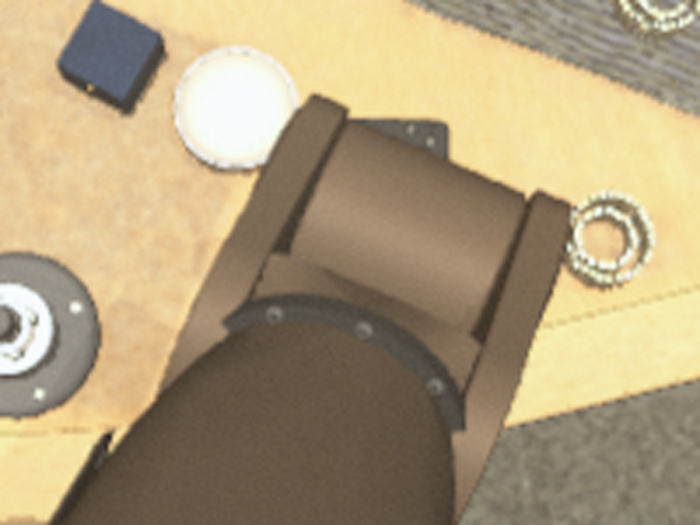

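Run:
```python
from h import *
for x in(-47.5,0,47.5):print(pix("side",[486+x,-138.8,142.7]))
```

```text
[238.76621911 196.58893621]
[262.34232158 196.02808533]
[285.81402474 195.4720293 ]
```

arm_command([
  {"dx":0.0095,"dy":0.0085,"dz":0.06,"rx":0,"ry":0,"rz":-0.008,"claw":-1},
  {"dx":0,"dy":0,"dz":0.06,"rx":0,"ry":0,"rz":0,"claw":-1},
  {"dx":0,"dy":0,"dz":0.02,"rx":0,"ry":0,"rz":0,"claw":-1},
  {"dx":0,"dy":0,"dz":0,"rx":0,"ry":0,"rz":0,"claw":-1},
])

```text
t: 3.92
eef_pos: [499.2, -128.9, 35.3]
tcp_rot: [3.124, 0.012, 1.577]
ft_force: [0.5, 0.3, 0.2]
opening: 0.998
```

Run:
```python
from h import *
ps,ds=env.read_camera("side")
a=cv2.resize(ps[150:300,200:380,::-1],None,fx=4,fy=4,interpolation=cv2.INTER_CUBIC); cv2.imwrite("pics/s2.png",a)
s=env.state();print(s['t'],s['eef_pos'],s['tcp_rot'])
```

```text
3.975 [ 499.39637643 -129.02566042   35.88595594] [3.12297818 0.01225977 1.57723363]
```

View pics/s2.png

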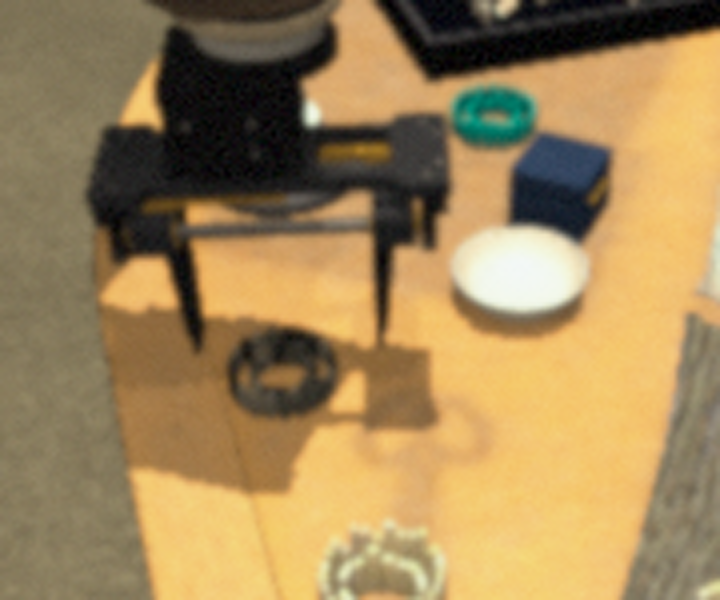

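```bash
cat > go.py <<'E'
import sys
from h import *
def go(x,y,z,yaw,verbose=True):
    s=env.state(); Rc=R.from_euler('xyz',s['tcp_rot']); Rd=R.from_euler('xyz',[np.pi,0,yaw])
    d=Rc.inv().apply(np.array([x,y,z])-s['eef_pos'])/800; r=(Rc.inv()*Rd).as_rotvec()/(np.pi/2)
    print('t',round(s['t'],2),'pos',s['eef_pos'].round(1),'rot',s['tcp_rot'].round(4),'F',s['ft_force'].round(1),'M',s['moment'].round(3),'op',round(s['opening'],3),'q6',s['joints'][5].round(3))
    print('d',d.round(4),'r',r.round(4))
if __name__=='__main__': go(*map(float,sys.argv[1:5]))
E
python3 go.py 493 -130.6 4 1.571
```

```text
t 3.98 pos [ 499.4 -129.    35.9] rot [3.123  0.0123 1.5772] F [0.3 0.6 0.3] M [-0.06   0.052 -0.019] op 1.001 q6 -0.378
d [-0.0014 -0.0087  0.0397] r [0.0119 0.0078 0.004 ]
```

arm_command([
  {"dx":-0.0014,"dy":-0.0087,"dz":0.02,"rx":0.012,"ry":0.008,"rz":0.004,"claw":-1},
  {"dx":0,"dy":0,"dz":0,"rx":0,"ry":0,"rz":0,"claw":-1},
])

```text
t: 4.22
eef_pos: [493.6, -130.2, 21.2]
tcp_rot: [3.139, 0.0, 1.572]
ft_force: [0.6, 0.4, 0.2]
opening: 1.001
```

```bash
python3 go.py 493 -130.6 4 1.571
```

```text
t 4.22 pos [ 493.6 -130.2   21.2] rot [3.1395e+00 2.0000e-04 1.5717e+00] F [0.6 0.4 0.2] M [-0.062  0.054 -0.015] op 1.001 q6 -0.39
d [-0.0005 -0.0007  0.0215] r [0.0014 0.0001 0.0004]
```

arm_command([
  {"dx":-0.0005,"dy":-0.0005,"dz":0.02,"rx":0,"ry":0,"rz":0,"claw":-1},
  {"dx":0,"dy":0,"dz":0,"rx":0,"ry":0,"rz":0,"claw":-1},
])

```text
t: 4.47
eef_pos: [493.4, -130.8, 4.6]
tcp_rot: [3.139, 0.001, 1.571]
ft_force: [-0.9, -0.2, -0.2]
opening: 1.0
```

arm_command([
  {"dx":0,"dy":0,"dz":0,"rx":0,"ry":0,"rz":0,"claw":1},
  {"dx":0,"dy":0,"dz":0,"rx":0,"ry":0,"rz":0,"claw":1},
  {"dx":0,"dy":0,"dz":0,"rx":0,"ry":0,"rz":0,"claw":1},
  {"dx":0,"dy":0,"dz":0,"rx":0,"ry":0,"rz":0,"claw":1},
])

```text
t: 4.97
eef_pos: [493.6, -131.0, 4.9]
tcp_rot: [3.138, 0.001, 1.571]
ft_force: [0.1, 0.4, -0.7]
opening: 0.648
```

```bash
python3 go.py 493 -130.6 4 1.571
```

```text
t 4.97 pos [ 493.6 -131.     4.9] rot [3.1382e+00 7.0000e-04 1.5712e+00] F [ 0.1  0.4 -0.7] M [-0.097  0.063 -0.028] op 0.648 q6 -0.391
d [ 0.0005 -0.0007  0.0012] r [0.0022 0.0005 0.0002]
```

arm_command([
  {"dx":0,"dy":0,"dz":-0.05,"rx":0,"ry":0,"rz":0,"claw":1},
  {"dx":0,"dy":0,"dz":-0.06,"rx":0,"ry":0,"rz":0,"claw":1},
  {"dx":0,"dy":0,"dz":-0.06,"rx":0,"ry":0,"rz":0,"claw":1},
  {"dx":0.05,"dy":0,"dz":0,"rx":0,"ry":0,"rz":0,"claw":1},
  {"dx":0.06,"dy":0,"dz":0,"rx":0,"ry":0,"rz":0,"claw":1},
  {"dx":0.06,"dy":0,"dz":0,"rx":0,"ry":0,"rz":0,"claw":1},
  {"dx":0.06,"dy":0,"dz":0,"rx":0,"ry":0,"rz":0,"claw":1},
  {"dx":0.03,"dy":0,"dz":0,"rx":0,"ry":0,"rz":0,"claw":1},
  {"dx":0,"dy":0,"dz":0,"rx":0,"ry":0,"rz":0,"claw":1},
])

```text
t: 6.1
eef_pos: [493.1, 82.8, 146.4]
tcp_rot: [3.136, 0.0, 1.57]
ft_force: [0.8, -0.1, -0.6]
opening: 0.65
```

```bash
python3 go.py 482 86 130 1.571
python3 - <<'E'
from h import *
ps,ds=env.read_camera("side"); np.savez("f3.npz",ps=ps,ds=ds)
a=cv2.resize(ps[100:220,220:340,::-1],None,fx=5,fy=5,interpolation=cv2.INTER_CUBIC); cv2.imwrite("pics/s3.png",a)
E
```

```text
t 6.1 pos [493.1  82.8 146.4] rot [3.1357e+00 4.0000e-04 1.5696e+00] F [ 0.8 -0.1 -0.6] M [-0.15   0.045 -0.012] op 0.65 q6 0.036
d [ 0.0039 -0.014   0.0204] r [ 0.0038  0.0003 -0.0009]
```

View pics/s3.png

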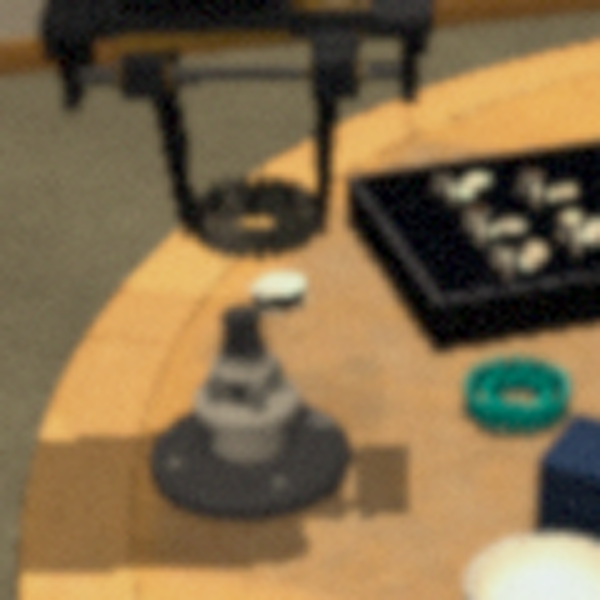

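```bash
cat > ov.py <<'E'
from h import *
def ov(n,p,box,k,solids,name,extra=()):
    x0,y0,x1,y1=box
    a=cv2.resize(p[y0:y1,x0:x1,::-1],None,fx=k,fy=k,interpolation=cv2.INTER_CUBIC)
    for (x,y,r,z,c) in solids:
        q=((pix(n,np.c_[C*r+[x,y],th*0+z])+.5-[x0,y0])*k).astype(np.int32); cv2.polylines(a,[q],True,c,1)
    cv2.imwrite(f"pics/{name}.png",a)
E
python3 - <<'E'
from ov import *
F=np.load("f0.npz"); g=(482.2,86.0)
G=[(*g,55,14,(0,0,255)),(*g,55,0,(0,0,160)),(*g,28.5,45,(255,0,0)),(*g,17.5,66,(0,200,0)),(*g,9.5,95.5,(255,0,255))]
ov("side",F['ps'],(235,140,310,210),9,G,"o_s")
ov("top",F['pt'],(200,215,270,275),9,G,"o_t")
E
```

```text
(no output)
```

View pics/o_s.png

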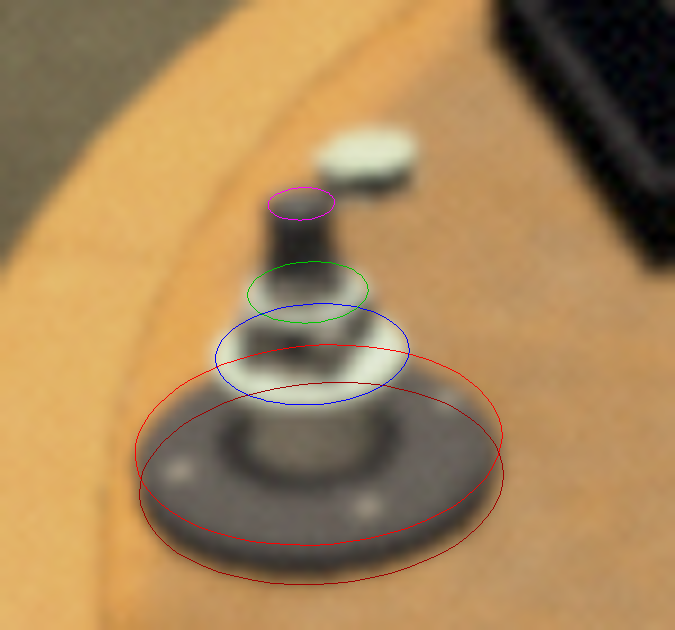

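View pics/o_t.png

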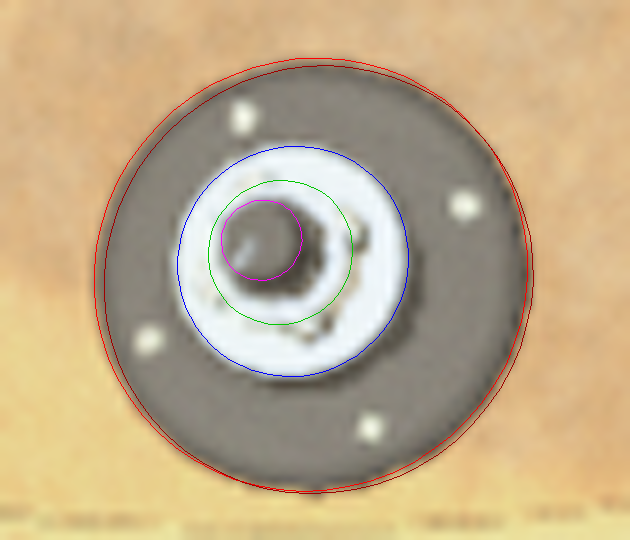

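arm_command([
  {"dx":0.003,"dy":-0.0134,"dz":0,"rx":0.0038,"ry":0,"rz":-0.001,"claw":1},
  {"dx":0,"dy":0,"dz":0,"rx":0,"ry":0,"rz":0,"claw":1},
])

```text
t: 6.4
eef_pos: [481.5, 83.1, 146.2]
tcp_rot: [-3.14, 0.001, 1.569]
ft_force: [-0.6, -0.3, -0.6]
opening: 0.652
```

```bash
python3 go.py 482.4 85.2 75 1.571
```

```text
t 6.4 pos [481.5  83.1 146.2] rot [-3.1405e+00  7.0000e-04  1.5688e+00] F [-0.6 -0.3 -0.6] M [-0.114  0.047 -0.005] op 0.652 q6 0.039
d [0.0027 0.0012 0.089 ] r [-0.0007  0.0004 -0.0014]
```

arm_command([
  {"dx":0.0027,"dy":0.0012,"dz":0.03,"rx":0,"ry":0,"rz":-0.001,"claw":1},
  {"dx":0,"dy":0,"dz":0,"rx":0,"ry":0,"rz":0,"claw":1},
])

```text
t: 6.65
eef_pos: [482.7, 83.9, 122.3]
tcp_rot: [-3.141, 0.001, 1.568]
ft_force: [0.4, 0.7, -0.9]
opening: 0.648
```

```bash
python3 go.py 482.4 85.2 75 1.571
```

```text
t 6.65 pos [482.7  83.9 122.3] rot [-3.1414e+00  7.0000e-04  1.5684e+00] F [ 0.4  0.7 -0.9] M [-0.075  0.077  0.021] op 0.648 q6 0.041
d [ 0.0017 -0.0003  0.0591] r [-0.0001  0.0005 -0.0017]
```

arm_command([
  {"dx":0.0025,"dy":-0.0003,"dz":0,"rx":0,"ry":0,"rz":-0.0025,"claw":1},
  {"dx":0,"dy":0,"dz":0.02,"rx":0,"ry":0,"rz":0,"claw":1},
  {"dx":0,"dy":0,"dz":0.02,"rx":0,"ry":0,"rz":0,"claw":1},
  {"dx":0,"dy":0,"dz":0,"rx":0,"ry":0,"rz":0,"claw":1},
])

```text
t: 7.15
eef_pos: [484.0, 85.2, 92.5]
tcp_rot: [3.138, 0.001, 1.571]
ft_force: [0.5, 0.5, 0.4]
opening: 0.651
```

```bash
python3 go.py 482.4 85.2 72 1.571;  python3 - <<'E'
from ov import *
ps,ds=env.read_camera("side"); np.savez("f4.npz",ps=ps,ds=ds); g=(482.2,86.); s=env.state()['eef_pos']; b=(s[0],s[1]+.6); z=s[2]-4.9
ov("side",ps,(235,130,315,205),9,[(*b,31,z,(0,0,255)),(*b,31,z+20,(0,0,255)),(*g,28.5,45,(255,0,0)),(*g,9.5,95.5,(255,0,255))],"o_s4")
pt,_=env.read_camera("top");crop("top",pt,180,190,290,290,6,"t4")
E
```

```text
t 7.15 pos [484.   85.2  92.5] rot [3.1378e+00 6.0000e-04 1.5714e+00] F [0.5 0.5 0.4] M [-0.111  0.087 -0.035] op 0.651 q6 0.041
d [-0.     -0.0021  0.0257] r [0.0024 0.0004 0.0003]
```

View pics/o_s4.png

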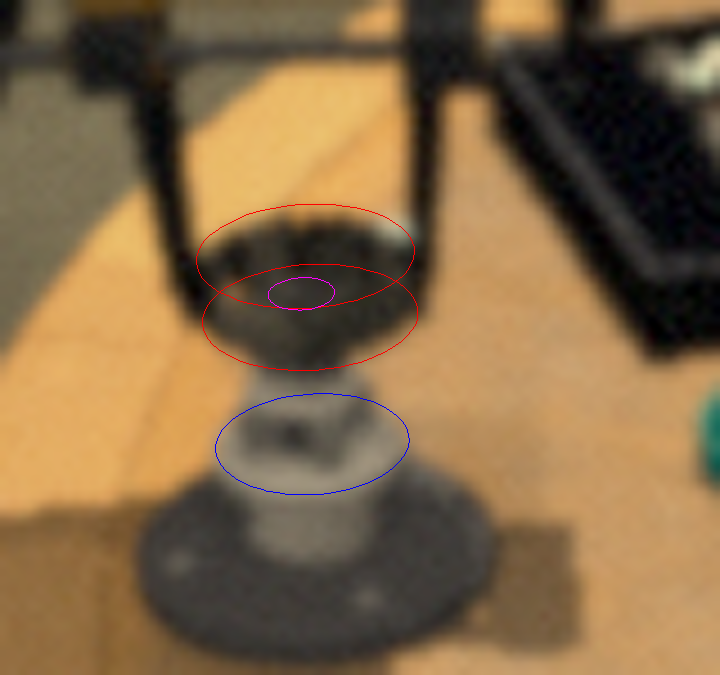

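View pics/t4.png

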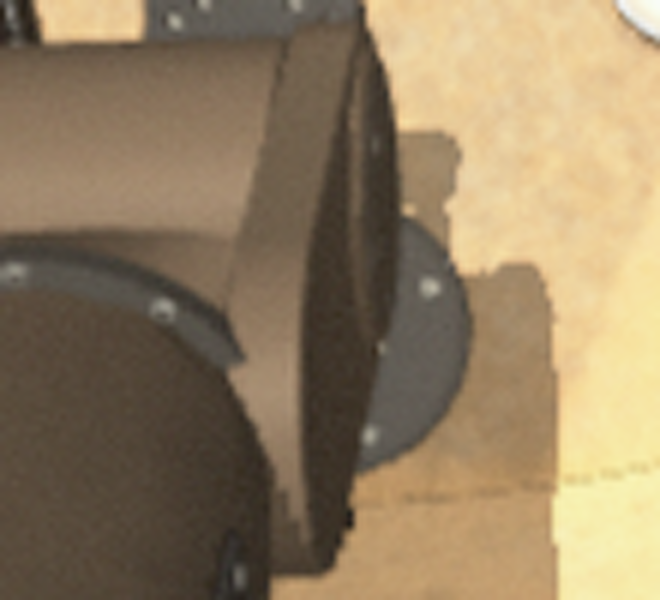

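arm_command([
  {"dx":0,"dy":-0.003,"dz":0.02,"rx":0.0024,"ry":0,"rz":0,"claw":1},
  {"dx":0,"dy":0,"dz":0,"rx":0,"ry":0,"rz":0,"claw":1},
])

```text
t: 7.5
eef_pos: [482.4, 85.3, 77.3]
tcp_rot: [3.138, 0.0, 1.571]
ft_force: [-0.4, 0.6, 0.3]
opening: 0.646
```

```bash
python3 go.py 482.4 85.2 60 1.571
```

```text
t 7.5 pos [482.4  85.3  77.3] rot [3.1385e+00 5.0000e-04 1.5715e+00] F [-0.4  0.6  0.3] M [-0.089  0.059 -0.016] op 0.646 q6 0.04
d [-0.0001 -0.0001  0.0216] r [0.002  0.0003 0.0003]
```

arm_command([
  {"dx":0,"dy":-0.0007,"dz":0.01,"rx":0.002,"ry":0,"rz":0,"claw":1},
  {"dx":0,"dy":0,"dz":0,"rx":0,"ry":0,"rz":0,"claw":1},
])

```text
t: 7.75
eef_pos: [481.9, 85.3, 68.8]
tcp_rot: [-3.141, 0.0, 1.571]
ft_force: [0.2, 0.7, -0.3]
opening: 0.651
```

```bash
python3 go.py 482.4 85.2 60 1.571
```

```text
t 7.75 pos [481.9  85.3  68.8] rot [-3.1413e+00  4.0000e-04  1.5715e+00] F [ 0.2  0.7 -0.3] M [-0.099  0.004 -0.01 ] op 0.651 q6 0.04
d [-0.0001  0.0007  0.011 ] r [-0.0002  0.0003  0.0003]
```

arm_command([
  {"dx":0,"dy":0.0003,"dz":0.006,"rx":0,"ry":0,"rz":0,"claw":1},
  {"dx":0,"dy":0,"dz":0.001,"rx":0,"ry":0,"rz":0,"claw":1},
])

```text
t: 8.0
eef_pos: [482.3, 85.3, 62.9]
tcp_rot: [-3.142, 0.0, 1.571]
ft_force: [0.2, -0.5, -0.2]
opening: 0.65
```

```bash
python3 go.py 482.4 85.2 56 1.571
```

```text
t 8.0 pos [482.3  85.3  62.9] rot [-3.1415e+00  4.0000e-04  1.5714e+00] F [ 0.2 -0.5 -0.2] M [-0.139  0.077  0.01 ] op 0.65 q6 0.04
d [-0.0001  0.0001  0.0087] r [-0.      0.0003  0.0003]
```

arm_command([
  {"dx":0,"dy":0,"dz":0.006,"rx":0,"ry":0,"rz":0,"claw":1},
  {"dx":0,"dy":0,"dz":0,"rx":0,"ry":0,"rz":0,"claw":1},
])

```text
t: 8.25
eef_pos: [482.3, 85.3, 57.8]
tcp_rot: [-3.142, 0.0, 1.571]
ft_force: [0.4, -0.1, -0.9]
opening: 0.649
```

```bash
python3 go.py 482.4 85.2 50.5 1.571
```

```text
t 8.25 pos [482.3  85.3  57.8] rot [-3.1415e+00  4.0000e-04  1.5715e+00] F [ 0.4 -0.1 -0.9] M [-0.117  0.076 -0.045] op 0.649 q6 0.04
d [-0.0001  0.0001  0.0091] r [-0.      0.0003  0.0003]
```

arm_command([
  {"dx":0,"dy":0,"dz":0.006,"rx":0,"ry":0,"rz":0,"claw":1},
  {"dx":0,"dy":0,"dz":0.0015,"rx":0,"ry":0,"rz":0,"claw":1},
])

```text
t: 8.5
eef_pos: [482.4, 85.3, 51.5]
tcp_rot: [3.141, 0.0, 1.572]
ft_force: [-0.4, -0.4, -1.0]
opening: 0.655
```

```bash
python3 go.py 482.4 85.2 50 1.571
```

```text
t 8.5 pos [482.4  85.3  51.5] rot [3.1413e+00 4.0000e-04 1.5715e+00] F [-0.4 -0.4 -1. ] M [-0.015  0.061 -0.016] op 0.655 q6 0.04
d [-0.0001  0.      0.0019] r [0.0002 0.0003 0.0003]
```

arm_command([
  {"dx":0,"dy":0,"dz":0.002,"rx":0,"ry":0,"rz":0,"claw":1},
  {"dx":0,"dy":0,"dz":0,"rx":0,"ry":0,"rz":0,"claw":1},
])

```text
t: 8.75
eef_pos: [482.4, 85.3, 49.8]
tcp_rot: [3.141, 0.0, 1.571]
ft_force: [-0.3, 0.2, 0.9]
opening: 0.652
```

```bash
python3 go.py 482.4 85.2 50 1.571;  python3 - <<'E'
from ov import *
ps,ds=env.read_camera("side"); np.savez("f5.npz",ps=ps,ds=ds)
ov("side",ps,(235,130,315,205),9,[],"s5")
E
```

```text
t 8.75 pos [482.4  85.3  49.8] rot [3.1414e+00 4.0000e-04 1.5715e+00] F [-0.3  0.2  0.9] M [-0.079  0.112  0.034] op 0.652 q6 0.04
d [-0.0001  0.     -0.0003] r [0.0001 0.0003 0.0003]
```

View pics/s5.png

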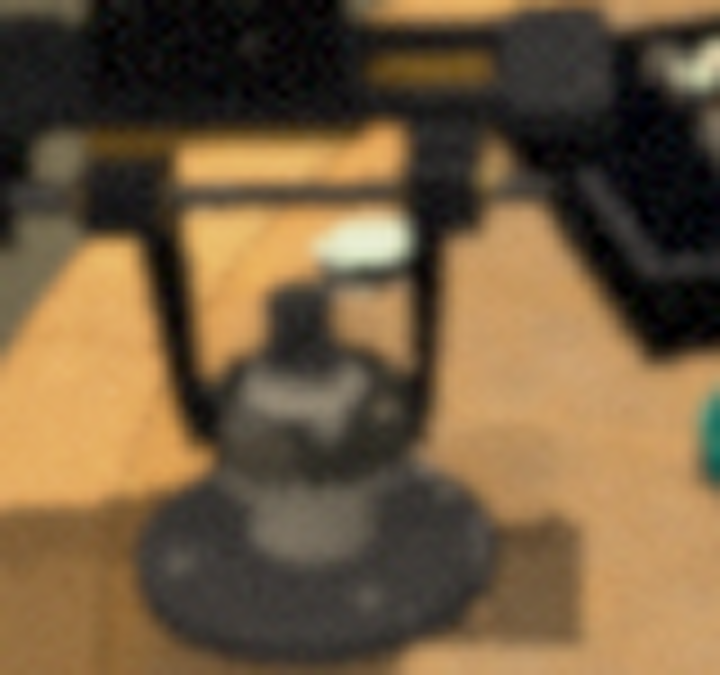

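arm_command([
  {"dx":0,"dy":0,"dz":0.0012,"rx":0,"ry":0,"rz":0,"claw":1},
  {"dx":0,"dy":0,"dz":0,"rx":0,"ry":0,"rz":0,"claw":1},
])

```text
t: 9.05
eef_pos: [482.4, 85.2, 49.7]
tcp_rot: [3.141, 0.001, 1.572]
ft_force: [-1.0, -0.5, 1.7]
opening: 0.65
```

```bash
python3 go.py 482.4 85.2 50 1.571
```

```text
t 9.05 pos [482.4  85.2  49.7] rot [3.1407e+00 5.0000e-04 1.5716e+00] F [-1.  -0.5  1.7] M [-0.026  0.221  0.014] op 0.65 q6 0.04
d [-0.     -0.     -0.0004] r [0.0005 0.0003 0.0004]
```

Contact with the seat. Release and rise.

arm_command([
  {"dx":0,"dy":0,"dz":0,"rx":0,"ry":0,"rz":0,"claw":-1},
  {"dx":0,"dy":0,"dz":0,"rx":0,"ry":0,"rz":0,"claw":-1},
  {"dx":0,"dy":0,"dz":0,"rx":0,"ry":0,"rz":0,"claw":-1},
  {"dx":0,"dy":0,"dz":0,"rx":0,"ry":0,"rz":0,"claw":-1},
])

```text
t: 9.55
eef_pos: [482.6, 85.3, 49.6]
tcp_rot: [3.14, 0.0, 1.572]
ft_force: [1.0, -0.1, -0.9]
opening: 0.983
```

arm_command([
  {"dx":0,"dy":0,"dz":-0.04,"rx":0,"ry":0,"rz":0,"claw":-1},
  {"dx":0,"dy":0,"dz":-0.05,"rx":0,"ry":0,"rz":0,"claw":-1},
  {"dx":0,"dy":0,"dz":-0.05,"rx":0,"ry":0,"rz":0,"claw":-1},
  {"dx":0,"dy":0,"dz":0,"rx":0,"ry":0,"rz":0,"claw":-1},
])

```text
t: 10.05
eef_pos: [482.2, 85.3, 164.2]
tcp_rot: [-3.141, 0.0, 1.572]
ft_force: [-0.6, 1.0, -0.4]
opening: 1.004
```

```bash
python3 go.py 482.4 85.2 100 1.571;  python3 - <<'E'
from ov import *
ps,ds=env.read_camera("side"); np.savez("f6.npz",ps=ps,ds=ds); g=(482.2,86)
ov("side",ps,(235,130,315,205),9,[],"s6")
ov("side",ps,(235,130,315,205),9,[(*g,31,45,(0,0,255)),(*g,31,65,(0,0,255)),(*g,9.5,95.5,(255,0,255))],"s6o")
E
```

```text
t 10.05 pos [482.2  85.3 164.2] rot [-3.1410e+00  5.0000e-04  1.5715e+00] F [-0.6  1.  -0.4] M [-0.099  0.09  -0.014] op 1.004 q6 0.04
d [-0.0001  0.0002  0.0803] r [-0.0004  0.0003  0.0003]
```

View pics/s6.png

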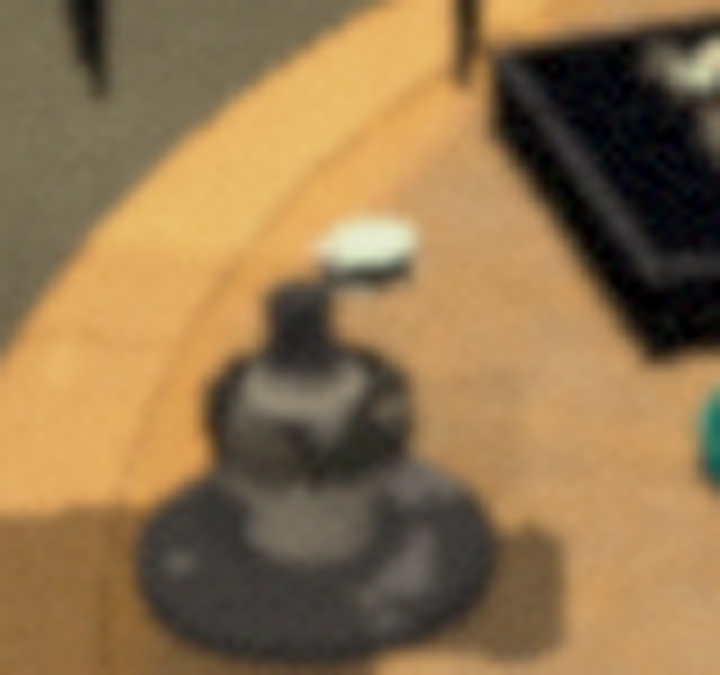

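View pics/s6o.png

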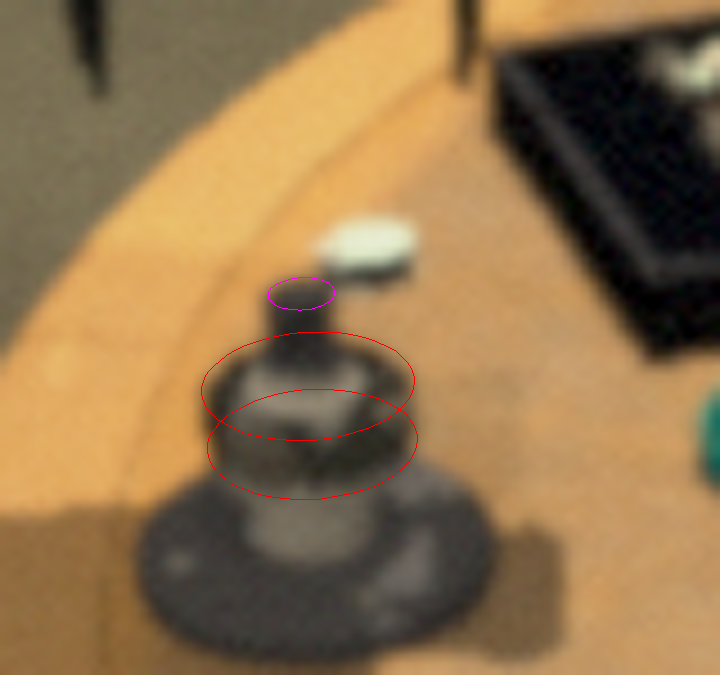

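arm_command([
  {"dx":0,"dy":0,"dz":0,"rx":0,"ry":0,"rz":-0.115,"claw":0.2},
  {"dx":0,"dy":0,"dz":0,"rx":0,"ry":0,"rz":-0.115,"claw":0.2},
  {"dx":0,"dy":0,"dz":0,"rx":0,"ry":0,"rz":-0.115,"claw":0.2},
  {"dx":0,"dy":0,"dz":0,"rx":0,"ry":0,"rz":-0.115,"claw":0.2},
  {"dx":0,"dy":0,"dz":0,"rx":0,"ry":0,"rz":-0.115,"claw":0.2},
  {"dx":0,"dy":0,"dz":0,"rx":0,"ry":0,"rz":-0.115,"claw":0.2},
  {"dx":0,"dy":0,"dz":0,"rx":0,"ry":0,"rz":-0.115,"claw":0.2},
])

```text
t: 10.98
eef_pos: [477.6, 84.9, 153.6]
tcp_rot: [-3.136, -0.017, 2.876]
ft_force: [-0.6, -0.7, 0.0]
opening: 0.41
```

arm_command([
  {"dx":0,"dy":0,"dz":0,"rx":0,"ry":0,"rz":-0.115,"claw":0.2},
  {"dx":0,"dy":0,"dz":0,"rx":0,"ry":0,"rz":-0.115,"claw":0.2},
  {"dx":0,"dy":0,"dz":0,"rx":0,"ry":0,"rz":-0.115,"claw":0.2},
  {"dx":0,"dy":0,"dz":0,"rx":0,"ry":0,"rz":-0.115,"claw":0.2},
  {"dx":0,"dy":0,"dz":0,"rx":0,"ry":0,"rz":-0.115,"claw":0.2},
  {"dx":0,"dy":0,"dz":0,"rx":0,"ry":0,"rz":-0.115,"claw":0.2},
  {"dx":0,"dy":0,"dz":0,"rx":0,"ry":0,"rz":-0.08,"claw":0.2},
  {"dx":0,"dy":0,"dz":0,"rx":0,"ry":0,"rz":0,"claw":0.2},
])

```text
t: 11.98
eef_pos: [472.7, 84.6, 142.4]
tcp_rot: [3.112, -0.022, -2.157]
ft_force: [-0.6, 1.2, -0.3]
opening: 0.399
```

```bash
python3 go.py 482.4 85.8 110 4.1
```

```text
t 11.97 pos [472.7  84.6 142.4] rot [ 3.1122 -0.0219 -2.1565] F [-0.6  1.2 -0.3] M [0.044 0.06  0.008] op 0.399 q6 -2.515
d [-0.0089 -0.0104  0.0401] r [ 0.0185 -0.0142  0.0168]
```

arm_command([
  {"dx":-0.0089,"dy":-0.0104,"dz":0.02,"rx":0.0185,"ry":-0.0142,"rz":0.0168,"claw":0.2},
  {"dx":0,"dy":0,"dz":0,"rx":0,"ry":0,"rz":0,"claw":0.2},
])

```text
t: 12.22
eef_pos: [482.5, 85.8, 124.4]
tcp_rot: [3.14, -0.001, -2.19]
ft_force: [-0.0, 0.7, 0.0]
opening: 0.4
```

```bash
python3 go.py 482.4 85.8 110 4.1
```

```text
t 12.22 pos [482.5  85.8 124.4] rot [ 3.1401e+00 -1.1000e-03 -2.1897e+00] F [-0.   0.7  0. ] M [0.118 0.083 0.038] op 0.4 q6 -2.482
d [0.0001 0.     0.018 ] r [ 0.001  -0.0007 -0.0042]
```

arm_command([
  {"dx":0,"dy":0,"dz":0.027,"rx":0.001,"ry":-0.0007,"rz":0,"claw":0.2},
  {"dx":0,"dy":0,"dz":0,"rx":0,"ry":0,"rz":0,"claw":0.2},
])

```text
t: 12.48
eef_pos: [482.0, 85.8, 102.6]
tcp_rot: [3.14, -0.001, -2.192]
ft_force: [-0.6, 0.3, -0.1]
opening: 0.401
```

```bash
python3 go.py 482.4 85.8 79 4.1;  python3 - <<'E'
from ov import *
ps,ds=env.read_camera("side"); 
ov("side",ps,(235,130,315,205),9,[],"s7")
E
```

```text
t 12.47 pos [482.   85.8 102.6] rot [ 3.1400e+00 -1.3000e-03 -2.1923e+00] F [-0.6  0.3 -0.1] M [ 0.093  0.123 -0.002] op 0.401 q6 -2.479
d [-0.0004 -0.0005  0.0296] r [ 0.001  -0.0008 -0.0058]
```

View pics/s7.png

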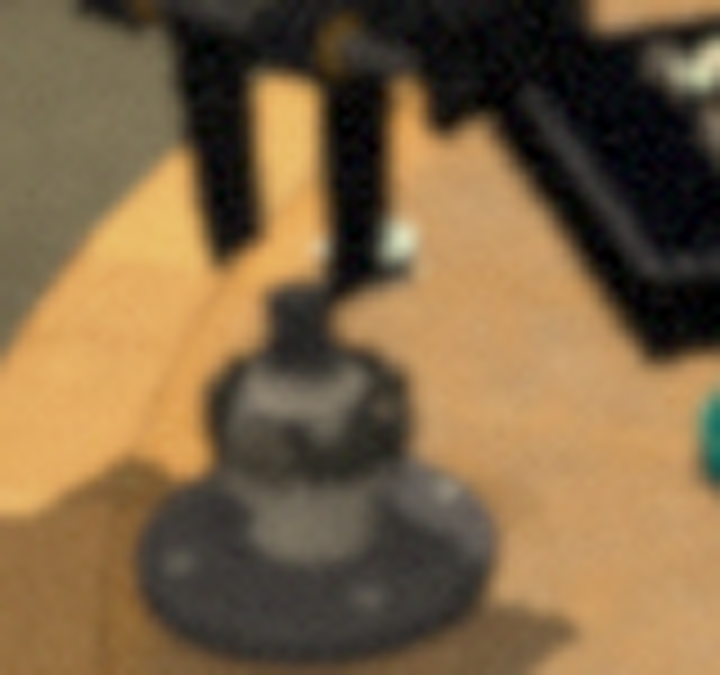

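arm_command([
  {"dx":-0.0006,"dy":-0.0006,"dz":0.02,"rx":0,"ry":0,"rz":0,"claw":0.2},
  {"dx":0,"dy":0,"dz":0.009,"rx":0.001,"ry":0,"rz":0,"claw":0.2},
  {"dx":0,"dy":0,"dz":0,"rx":0,"ry":0,"rz":0,"claw":0.2},
])

```text
t: 12.9
eef_pos: [483.8, 86.0, 80.0]
tcp_rot: [-3.139, 0.001, -2.193]
ft_force: [-0.1, 0.0, 0.6]
opening: 0.397
```

```bash
python3 go.py 482.4 85.8 79 4.1
```

```text
t 12.9 pos [483.8  86.   80. ] rot [-3.1391e+00  5.0000e-04 -2.1927e+00] F [-0.1  0.   0.6] M [ 0.044  0.049 -0.028] op 0.397 q6 -2.476
d [0.0012 0.0013 0.0013] r [-0.0016  0.0003 -0.0061]
```

arm_command([
  {"dx":0.0012,"dy":0.0013,"dz":0,"rx":-0.0016,"ry":0,"rz":0,"claw":0.2},
  {"dx":0,"dy":0,"dz":0,"rx":0,"ry":0,"rz":0,"claw":1},
  {"dx":0,"dy":0,"dz":0,"rx":0,"ry":0,"rz":0,"claw":1},
  {"dx":0,"dy":0,"dz":0,"rx":0,"ry":0,"rz":0,"claw":1},
])

```text
t: 13.4
eef_pos: [481.5, 86.4, 80.6]
tcp_rot: [3.14, 0.0, -2.194]
ft_force: [-4.7, 6.4, 1.0]
opening: 0.193
```

```bash
python3 go.py 482.4 85.8 79 4.1
```

```text
t 13.4 pos [481.5  86.4  80.6] rot [ 3.1397e+00  4.0000e-04 -2.1935e+00] F [-4.7  6.4  1. ] M [ 1.241  1.026 -0.065] op 0.193 q6 -2.48
d [-0.0001 -0.0014  0.002 ] r [ 0.0012  0.0003 -0.0066]
```

arm_command([
  {"dx":0,"dy":0.0005,"dz":0,"rx":0,"ry":0,"rz":0,"claw":1},
  {"dx":0,"dy":0,"dz":0,"rx":0,"ry":0,"rz":0,"claw":1},
])

```text
t: 13.65
eef_pos: [481.4, 86.6, 80.6]
tcp_rot: [3.14, 0.001, -2.193]
ft_force: [-0.0, -1.4, -1.8]
opening: 0.19
```

```bash
python3 go.py 482.4 85.8 79 4.1
```

```text
t 13.65 pos [481.4  86.6  80.6] rot [ 3.1404e+00  7.0000e-04 -2.1933e+00] F [-0.  -1.4 -1.8] M [-0.063  0.008 -0.048] op 0.19 q6 -2.479
d [ 0.     -0.0016  0.002 ] r [ 0.0008  0.0005 -0.0064]
```

arm_command([
  {"dx":0,"dy":0,"dz":0,"rx":0,"ry":0,"rz":0.06,"claw":1},
  {"dx":0,"dy":0,"dz":0,"rx":0,"ry":0,"rz":0.06,"claw":1},
])

```text
t: 13.9
eef_pos: [481.3, 86.6, 80.6]
tcp_rot: [3.14, 0.0, -2.386]
ft_force: [-1.2, 1.1, -0.5]
opening: 0.19
```

```bash
python3 go.py 482.4 85.8 79 4.1
```

```text
t 13.9 pos [481.3  86.6  80.6] rot [ 3.1402e+00  3.0000e-04 -2.3862e+00] F [-1.2  1.1 -0.5] M [0.289 0.035 0.157] op 0.19 q6 -2.286
d [-0.0003 -0.0016  0.002 ] r [ 0.0009  0.0003 -0.1292]
```

arm_command([
  {"dx":0,"dy":0,"dz":0,"rx":0,"ry":0,"rz":0.06,"claw":1},
  {"dx":0,"dy":0,"dz":0,"rx":0,"ry":0,"rz":0.06,"claw":1},
  {"dx":0,"dy":0,"dz":0,"rx":0,"ry":0,"rz":0.06,"claw":1},
])

```text
t: 14.28
eef_pos: [481.2, 86.7, 80.6]
tcp_rot: [3.14, -0.0, -2.678]
ft_force: [0.2, 1.5, -1.2]
opening: 0.189
```

```bash
cat > st.py <<'E'
from h import *
s=env.state(); y=s['tcp_rot'][2]; 
if y<-2.6 or True: y=np.mod(y+2.0,2*np.pi)-2.0
Rc=R.from_euler('xyz',s['tcp_rot']); Ft=Rc.inv().apply(s['ft_force'])
turned=4.0897-y
if turned<-0.1: turned+=0
print('t',round(s['t'],2),'turned',round(turned,3),'pos',s['eef_pos'].round(1),'rp',s['tcp_rot'][:2].round(4),'Ftool',Ft.round(1),'M',s['moment'].round(3),'tau6',s['tau'][5].round(3),'q6',s['joints'][5].round(3),'op',round(s['opening'],3))
E
python3 st.py
```

```text
t 14.28 turned 0.484 pos [481.2  86.7  80.6] rp [ 3.1399e+00 -5.0000e-04] Ftool [-0.9  1.2  1.2] M [0.157 0.022 0.08 ] tau6 -1.164 q6 -1.994 op 0.189
```

arm_command([
  {"dx":0,"dy":0,"dz":0,"rx":0,"ry":0,"rz":0.06,"claw":1},
  {"dx":0,"dy":0,"dz":0,"rx":0,"ry":0,"rz":0,"claw":1},
])

```text
t: 14.52
eef_pos: [481.2, 86.7, 80.6]
tcp_rot: [3.14, -0.001, -2.775]
ft_force: [-0.4, 0.8, -1.4]
opening: 0.191
```

```bash
python3 st.py
```

```text
t 14.53 turned 0.581 pos [481.2  86.7  80.6] rp [ 3.1399e+00 -7.0000e-04] Ftool [0.1 0.9 1.4] M [0.085 0.005 0.028] tau6 0.753 q6 -1.897 op 0.191
```

arm_command([
  {"dx":0,"dy":0,"dz":0,"rx":0,"ry":0,"rz":0.06,"claw":1},
])

```text
t: 14.65
eef_pos: [481.2, 86.7, 80.6]
tcp_rot: [3.14, -0.001, -2.868]
ft_force: [0.1, 0.8, -1.2]
opening: 0.195
```

```bash
python3 st.py
```

```text
t 14.65 turned 0.674 pos [481.2  86.7  80.6] rp [ 3.14e+00 -9.00e-04] Ftool [-0.4  0.7  1.2] M [ 0.172 -0.048  0.104] tau6 -1.679 q6 -1.804 op 0.195
```

arm_command([
  {"dx":0,"dy":0,"dz":0,"rx":0,"ry":0,"rz":0.06,"claw":1},
])

```text
t: 14.78
eef_pos: [481.2, 86.8, 80.6]
tcp_rot: [3.14, -0.001, -2.963]
ft_force: [0.3, 1.6, -1.5]
opening: 0.187
```

```bash
python3 st.py
```

```text
t 14.78 turned 0.769 pos [481.2  86.8  80.6] rp [ 3.14e+00 -1.10e-03] Ftool [-0.5  1.5  1.5] M [ 0.186 -0.004  0.156] tau6 -1.13 q6 -1.709 op 0.187
```

arm_command([
  {"dx":0,"dy":0,"dz":0,"rx":0,"ry":0,"rz":0.06,"claw":1},
])

```text
t: 14.9
eef_pos: [481.2, 86.8, 80.6]
tcp_rot: [3.14, -0.001, -3.057]
ft_force: [-0.8, 0.8, -1.3]
opening: 0.192
```

```bash
python3 st.py
```

```text
t 14.9 turned 0.864 pos [481.2  86.8  80.6] rp [ 3.1401e+00 -1.4000e-03] Ftool [0.8 0.8 1.3] M [0.232 0.021 0.116] tau6 -1.135 q6 -1.615 op 0.192
```

arm_command([
  {"dx":0,"dy":0,"dz":0,"rx":0,"ry":0,"rz":0.06,"claw":1},
  {"dx":0,"dy":0,"dz":0,"rx":0,"ry":0,"rz":0.06,"claw":1},
])

```text
t: 15.15
eef_pos: [481.2, 86.9, 80.6]
tcp_rot: [3.14, -0.002, 3.037]
ft_force: [0.1, 0.8, -0.6]
opening: 0.189
```

```bash
python3 st.py
```

```text
t 15.15 turned 1.053 pos [481.2  86.9  80.6] rp [ 3.1404e+00 -1.6000e-03] Ftool [0.  0.8 0.6] M [0.199 0.007 0.2  ] tau6 -1.129 q6 -1.425 op 0.189
```

arm_command([
  {"dx":0,"dy":0,"dz":0,"rx":0,"ry":0,"rz":0,"claw":1},
])

```text
t: 15.28
eef_pos: [481.2, 86.9, 80.6]
tcp_rot: [3.14, -0.002, 3.039]
ft_force: [0.4, 1.4, -1.8]
opening: 0.187
```

```bash
python3 st.py
```

```text
t 15.28 turned 1.051 pos [481.2  86.9  80.6] rp [ 3.1403e+00 -1.6000e-03] Ftool [-0.3  1.4  1.8] M [ 0.087 -0.03  -0.011] tau6 0.755 q6 -1.428 op 0.187
```

arm_command([
  {"dx":0,"dy":0,"dz":0,"rx":0,"ry":0,"rz":0.06,"claw":1},
  {"dx":0,"dy":0,"dz":0,"rx":0,"ry":0,"rz":0.06,"claw":1},
])

```text
t: 15.52
eef_pos: [481.2, 86.9, 80.6]
tcp_rot: [3.141, -0.002, 2.854]
ft_force: [0.4, 1.9, -0.5]
opening: 0.193
```

```bash
python3 st.py
```

```text
t 15.53 turned 1.236 pos [481.2  86.9  80.6] rp [ 3.1406e+00 -1.9000e-03] Ftool [0.2 1.9 0.5] M [ 0.203 -0.013  0.154] tau6 -1.112 q6 -1.243 op 0.193
```

arm_command([
  {"dx":0,"dy":0,"dz":0,"rx":0,"ry":0,"rz":0,"claw":1},
])

```text
t: 15.65
eef_pos: [481.2, 87.0, 80.6]
tcp_rot: [3.141, -0.002, 2.857]
ft_force: [0.3, 0.8, -1.8]
opening: 0.188
```

```bash
python3 st.py
```

```text
t 15.65 turned 1.232 pos [481.2  87.   80.6] rp [ 3.1406e+00 -1.9000e-03] Ftool [-0.   0.8  1.8] M [0.047 0.005 0.005] tau6 0.753 q6 -1.246 op 0.188
```

arm_command([
  {"dx":0,"dy":0,"dz":0,"rx":0,"ry":0,"rz":0.06,"claw":1},
  {"dx":0,"dy":0,"dz":0,"rx":0,"ry":0,"rz":0.06,"claw":1},
  {"dx":0,"dy":0,"dz":0,"rx":0,"ry":0,"rz":0,"claw":1},
])

```text
t: 16.02
eef_pos: [481.2, 87.0, 80.6]
tcp_rot: [3.141, -0.002, 2.678]
ft_force: [-0.3, 1.1, -1.2]
opening: 0.187
```

```bash
python3 st.py
```

```text
t 16.02 turned 1.412 pos [481.2  87.   80.6] rp [ 3.1409e+00 -2.1000e-03] Ftool [0.7 0.8 1.2] M [ 0.13  -0.001 -0.066] tau6 0.757 q6 -1.066 op 0.187
```

arm_command([
  {"dx":0,"dy":0,"dz":0,"rx":0,"ry":0,"rz":0.06,"claw":1},
])

```text
t: 16.15
eef_pos: [481.2, 87.0, 80.6]
tcp_rot: [3.141, -0.002, 2.587]
ft_force: [0.2, 1.7, -1.1]
opening: 0.19
```

```bash
python3 st.py
```

```text
t 16.15 turned 1.503 pos [481.2  87.   80.6] rp [ 3.141e+00 -2.100e-03] Ftool [0.7 1.5 1.1] M [ 0.208 -0.067  0.159] tau6 -1.636 q6 -0.976 op 0.19
```

arm_command([
  {"dx":0,"dy":0,"dz":0,"rx":0,"ry":0,"rz":0.06,"claw":1},
  {"dx":0,"dy":0,"dz":0,"rx":0,"ry":0,"rz":0,"claw":1},
])

```text
t: 16.4
eef_pos: [481.2, 87.1, 80.6]
tcp_rot: [3.141, -0.002, 2.5]
ft_force: [0.3, 1.2, -0.4]
opening: 0.193
```

```bash
python3 st.py
```

```text
t 16.4 turned 1.59 pos [481.2  87.1  80.6] rp [ 3.1412e+00 -2.1000e-03] Ftool [0.5 1.1 0.4] M [0.163 0.05  0.104] tau6 0.879 q6 -0.888 op 0.193
```

arm_command([
  {"dx":0,"dy":0,"dz":0,"rx":0,"ry":0,"rz":0,"claw":1},
])

```text
t: 16.52
eef_pos: [481.2, 87.1, 80.6]
tcp_rot: [3.141, -0.002, 2.504]
ft_force: [1.0, 1.3, -1.6]
opening: 0.191
```

```bash
python3 st.py;  python3 - <<'E'
from ov import *
ps,ds=env.read_camera("side"); 
ov("side",ps,(240,145,300,195),12,[],"s8")
E
```

```text
t 16.52 turned 1.586 pos [481.2  87.1  80.6] rp [ 3.1412e+00 -2.2000e-03] Ftool [-0.   1.7  1.6] M [ 0.141 -0.023  0.04 ] tau6 0.118 q6 -0.893 op 0.191
```

View pics/s8.png

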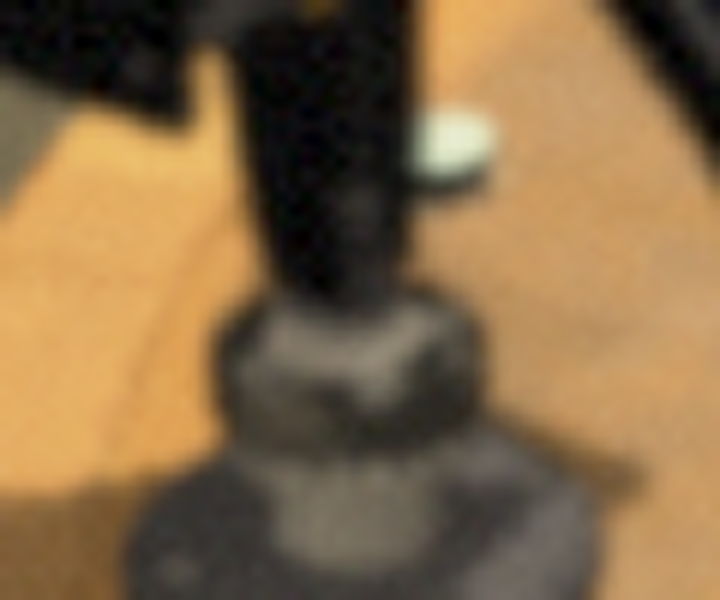

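arm_command([
  {"dx":0,"dy":0,"dz":0,"rx":0,"ry":0,"rz":0.05,"claw":1},
])

```text
t: 16.7
eef_pos: [481.2, 87.1, 80.6]
tcp_rot: [3.141, -0.002, 2.426]
ft_force: [0.4, 2.1, -0.9]
opening: 0.193
```

```bash
python3 st.py
```

```text
t 16.7 turned 1.663 pos [481.2  87.1  80.6] rp [ 3.1414e+00 -2.1000e-03] Ftool [1.  1.8 0.9] M [0.271 0.03  0.348] tau6 -1.207 q6 -0.815 op 0.193
```

arm_command([
  {"dx":0,"dy":0,"dz":0,"rx":0,"ry":0,"rz":0.05,"claw":1},
])

```text
t: 16.82
eef_pos: [481.3, 87.1, 80.6]
tcp_rot: [-3.142, -0.002, 2.348]
ft_force: [0.0, 1.0, -1.7]
opening: 0.192
```

```bash
python3 st.py
```

```text
t 16.82 turned 1.742 pos [481.3  87.1  80.6] rp [-3.1416e+00 -2.1000e-03] Ftool [0.7 0.8 1.7] M [ 0.256 -0.031  0.349] tau6 -0.712 q6 -0.736 op 0.192
```

arm_command([
  {"dx":0,"dy":0,"dz":0,"rx":0,"ry":0,"rz":0,"claw":1},
])

```text
t: 16.95
eef_pos: [481.3, 87.1, 80.6]
tcp_rot: [3.142, -0.002, 2.351]
ft_force: [-0.2, 2.0, -1.2]
opening: 0.194
```

```bash
python3 st.py
```

```text
t 16.95 turned 1.739 pos [481.3  87.1  80.6] rp [ 3.1415e+00 -2.0000e-03] Ftool [1.5 1.2 1.2] M [ 0.136 -0.011  0.188] tau6 0.854 q6 -0.739 op 0.194
```

arm_command([
  {"dx":0,"dy":0,"dz":0,"rx":0,"ry":0,"rz":0,"claw":1},
])

```text
t: 17.08
eef_pos: [481.3, 87.1, 80.6]
tcp_rot: [-3.142, -0.002, 2.353]
ft_force: [0.2, 1.5, -0.8]
opening: 0.189
```

```bash
python3 st.py
```

```text
t 17.07 turned 1.736 pos [481.3  87.1  80.6] rp [-3.1416e+00 -2.0000e-03] Ftool [1.  1.2 0.8] M [ 0.154 -0.004  0.228] tau6 0.244 q6 -0.741 op 0.189
```

arm_command([
  {"dx":0,"dy":0,"dz":0,"rx":0,"ry":0,"rz":0.03,"claw":1},
])

```text
t: 17.2
eef_pos: [481.3, 87.1, 80.6]
tcp_rot: [-3.141, -0.002, 2.308]
ft_force: [0.5, 1.9, -2.0]
opening: 0.193
```

```bash
python3 st.py
```

```text
t 17.2 turned 1.782 pos [481.3  87.1  80.6] rp [-3.1415e+00 -1.9000e-03] Ftool [1.  1.7 2. ] M [ 0.317 -0.03   0.332] tau6 -0.56 q6 -0.696 op 0.193
```

arm_command([
  {"dx":0,"dy":0,"dz":0,"rx":0,"ry":0,"rz":0.03,"claw":1},
])

```text
t: 17.32
eef_pos: [481.3, 87.1, 80.6]
tcp_rot: [-3.141, -0.002, 2.261]
ft_force: [1.1, 1.3, -2.4]
opening: 0.186
```

```bash
python3 st.py
```

```text
t 17.32 turned 1.828 pos [481.3  87.1  80.6] rp [-3.1414e+00 -1.9000e-03] Ftool [0.3 1.7 2.4] M [ 0.257 -0.005  0.265] tau6 -0.327 q6 -0.649 op 0.186
```

arm_command([
  {"dx":0,"dy":0,"dz":0,"rx":0,"ry":0,"rz":0.03,"claw":1},
])

```text
t: 17.45
eef_pos: [481.3, 87.1, 80.6]
tcp_rot: [-3.141, -0.002, 2.215]
ft_force: [0.0, 1.6, -1.5]
opening: 0.192
```

```bash
python3 st.py
```

```text
t 17.45 turned 1.875 pos [481.3  87.1  80.6] rp [-3.1414e+00 -1.8000e-03] Ftool [1.2 1.  1.5] M [0.257 0.    0.187] tau6 -0.414 q6 -0.603 op 0.192
```

arm_command([
  {"dx":0,"dy":0,"dz":0,"rx":0,"ry":0,"rz":0.03,"claw":1},
])

```text
t: 17.58
eef_pos: [481.3, 87.1, 80.6]
tcp_rot: [-3.141, -0.002, 2.168]
ft_force: [-1.1, 0.4, -0.8]
opening: 0.192
```

```bash
python3 st.py
```

```text
t 17.57 turned 1.921 pos [481.3  87.1  80.6] rp [-3.1414e+00 -1.8000e-03] Ftool [ 0.9 -0.7  0.8] M [0.146 0.012 0.122] tau6 -0.457 q6 -0.556 op 0.192
```

arm_command([
  {"dx":0,"dy":0,"dz":0,"rx":0,"ry":0,"rz":0.03,"claw":1},
])

```text
t: 17.7
eef_pos: [481.3, 87.2, 80.6]
tcp_rot: [-3.141, -0.002, 2.122]
ft_force: [0.2, 1.4, -1.4]
opening: 0.19
```

```bash
python3 st.py
```

```text
t 17.7 turned 1.968 pos [481.3  87.2  80.6] rp [-3.1413e+00 -1.9000e-03] Ftool [1.1 0.9 1.4] M [ 0.281 -0.025  0.196] tau6 -0.432 q6 -0.51 op 0.19
```

arm_command([
  {"dx":0,"dy":0,"dz":0,"rx":0,"ry":0,"rz":0.03,"claw":1},
])

```text
t: 17.82
eef_pos: [481.3, 87.2, 80.6]
tcp_rot: [-3.141, -0.002, 2.075]
ft_force: [0.2, 2.2, -0.6]
opening: 0.19
```

```bash
python3 st.py
```

```text
t 17.82 turned 2.015 pos [481.3  87.2  80.6] rp [-3.1412e+00 -1.9000e-03] Ftool [1.9 1.3 0.6] M [ 0.256 -0.016  0.285] tau6 -0.369 q6 -0.463 op 0.19
```

arm_command([
  {"dx":0,"dy":0,"dz":0,"rx":0,"ry":0,"rz":0.03,"claw":1},
])

```text
t: 17.95
eef_pos: [481.4, 87.2, 80.6]
tcp_rot: [-3.141, -0.002, 2.029]
ft_force: [0.5, 2.1, -0.0]
opening: 0.19
```

```bash
python3 st.py
```

```text
t 17.95 turned 2.061 pos [481.4  87.2  80.6] rp [-3.1412e+00 -1.8000e-03] Ftool [1.6 1.4 0. ] M [0.219 0.067 0.341] tau6 -0.305 q6 -0.417 op 0.19
```

arm_command([
  {"dx":0,"dy":0,"dz":0,"rx":0,"ry":0,"rz":0.03,"claw":1},
])

```text
t: 18.08
eef_pos: [481.4, 87.2, 80.6]
tcp_rot: [-3.141, -0.002, 1.982]
ft_force: [0.9, 2.1, -0.6]
opening: 0.19
```

```bash
python3 st.py
```

```text
t 18.07 turned 2.107 pos [481.4  87.2  80.6] rp [-3.1411e+00 -1.7000e-03] Ftool [1.5 1.7 0.6] M [0.181 0.006 0.361] tau6 -0.269 q6 -0.37 op 0.19
```

arm_command([
  {"dx":0,"dy":0,"dz":0,"rx":0,"ry":0,"rz":0.03,"claw":1},
])

```text
t: 18.2
eef_pos: [481.4, 87.2, 80.6]
tcp_rot: [-3.141, -0.002, 1.936]
ft_force: [-0.0, 1.5, -1.5]
opening: 0.192
```

```bash
python3 st.py
```

```text
t 18.2 turned 2.153 pos [481.4  87.2  80.6] rp [-3.1411e+00 -1.6000e-03] Ftool [1.5 0.5 1.5] M [0.232 0.024 0.305] tau6 -0.288 q6 -0.324 op 0.192
```

arm_command([
  {"dx":0,"dy":0,"dz":0,"rx":0,"ry":0,"rz":0.025,"claw":1},
])

```text
t: 18.32
eef_pos: [481.4, 87.2, 80.6]
tcp_rot: [-3.141, -0.002, 1.898]
ft_force: [-0.2, 2.1, -1.4]
opening: 0.188
```

```bash
python3 st.py
```

```text
t 18.32 turned 2.192 pos [481.4  87.2  80.6] rp [-3.1411e+00 -1.5000e-03] Ftool [2.  0.5 1.4] M [0.205 0.052 0.312] tau6 -0.193 q6 -0.286 op 0.188
```

arm_command([
  {"dx":0,"dy":0,"dz":0,"rx":0,"ry":0,"rz":0,"claw":1},
])

```text
t: 18.45
eef_pos: [481.4, 87.2, 80.6]
tcp_rot: [-3.141, -0.002, 1.9]
ft_force: [0.4, 2.1, -1.4]
opening: 0.191
```

```bash
python3 st.py
```

```text
t 18.45 turned 2.19 pos [481.4  87.2  80.6] rp [-3.141e+00 -1.600e-03] Ftool [1.9 1.1 1.4] M [0.15  0.021 0.188] tau6 0.519 q6 -0.287 op 0.191
```

arm_command([
  {"dx":0,"dy":0,"dz":0,"rx":0,"ry":0,"rz":0,"claw":-0.2},
  {"dx":0,"dy":0,"dz":0,"rx":0,"ry":0,"rz":0,"claw":-0.2},
  {"dx":0,"dy":0,"dz":0,"rx":0,"ry":0,"rz":0,"claw":-0.2},
  {"dx":0,"dy":0,"dz":-0.04,"rx":0,"ry":0,"rz":0,"claw":-0.2},
  {"dx":0,"dy":0,"dz":-0.06,"rx":0,"ry":0,"rz":0,"claw":-0.2},
  {"dx":0,"dy":0,"dz":-0.06,"rx":0,"ry":0,"rz":0,"claw":-0.2},
  {"dx":0,"dy":0,"dz":0,"rx":0,"ry":0,"rz":0,"claw":-0.2},
])

```text
t: 19.32
eef_pos: [481.5, 86.6, 212.2]
tcp_rot: [-3.14, -0.002, 1.903]
ft_force: [-0.4, -0.7, -0.5]
opening: 0.596
```

```bash
python3 st.py;  python3 - <<'E'
from ov import *
ps,ds=env.read_camera("side"); np.savez("f9.npz",ps=ps,ds=ds)
ov("side",ps,(240,145,300,195),12,[],"s9")
E
```

```text
t 19.32 turned 2.187 pos [481.5  86.6 212.2] rp [-3.1399e+00 -1.8000e-03] Ftool [-0.5 -0.6  0.5] M [-0.078 -0.007  0.013] tau6 0.008 q6 -0.291 op 0.596
```

View pics/s9.png

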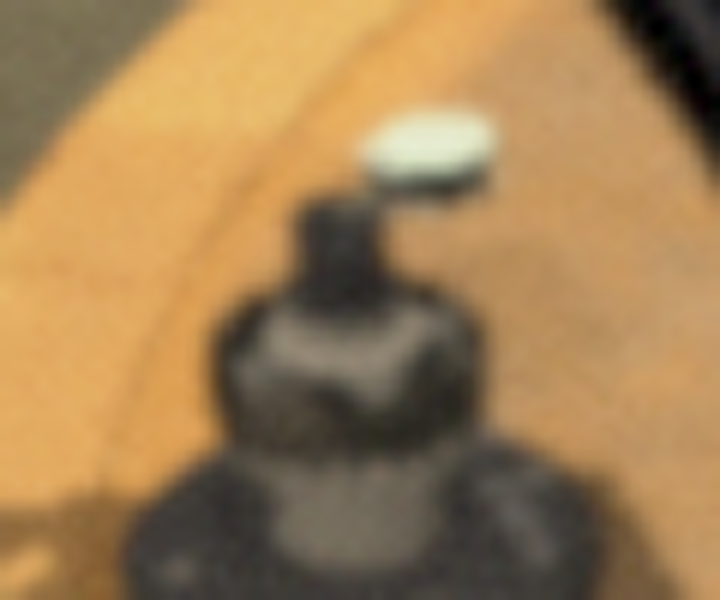

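arm_command([
  {"dx":0.05,"dy":0.02,"dz":0,"rx":0,"ry":0,"rz":0,"claw":-0.2},
  {"dx":0.07,"dy":0.02,"dz":0,"rx":0,"ry":0,"rz":0,"claw":-0.2},
  {"dx":0.07,"dy":0.02,"dz":0,"rx":0,"ry":0,"rz":0,"claw":-0.2},
  {"dx":0.07,"dy":0,"dz":0,"rx":0,"ry":0,"rz":0,"claw":-0.2},
  {"dx":0.07,"dy":0,"dz":0,"rx":0,"ry":0,"rz":0,"claw":-0.2},
  {"dx":0.07,"dy":0,"dz":0,"rx":0,"ry":0,"rz":0,"claw":-0.2},
  {"dx":0.04,"dy":0,"dz":0,"rx":0,"ry":0,"rz":0,"claw":-0.2},
  {"dx":0,"dy":0,"dz":0,"rx":0,"ry":0,"rz":0,"claw":-0.2},
])

```text
t: 20.38
eef_pos: [406.6, 443.7, 198.1]
tcp_rot: [-3.121, 0.001, 1.901]
ft_force: [-0.4, -0.0, -1.0]
opening: 0.6
```

```bash
python3 st.py;  python3 - <<'E'
from ov import *
ps,ds=env.read_camera("side"); pt,dt=env.read_camera("top"); np.savez("f10.npz",ps=ps,ds=ds,pt=pt,dt=dt)
F=np.load("f0.npz")
def tile(p,b,k): return cv2.resize(p[b[1]:b[3],b[0]:b[2],::-1],None,fx=k,fy=k,interpolation=cv2.INTER_CUBIC)
cv2.imwrite("pics/c10.png",np.hstack([tile(F['ps'],(250,155,290,195),10),tile(ps,(250,155,290,195),10)]))
cv2.imwrite("pics/c11.png",np.hstack([tile(F['pt'],(212,225,252,265),10),tile(pt,(212,225,252,265),10)]))
cv2.imwrite("pics/full10.png",pt[:,:,::-1]); cv2.imwrite("pics/fulls10.png",ps[:,:,::-1])
E
```

```text
t 20.38 turned 2.189 pos [406.6 443.7 198.1] rp [-3.1209e+00  1.1000e-03] Ftool [ 0.1 -0.3  1. ] M [-0.116  0.01  -0.064] tau6 0.364 q6 0.382 op 0.6
```

View pics/c10.png

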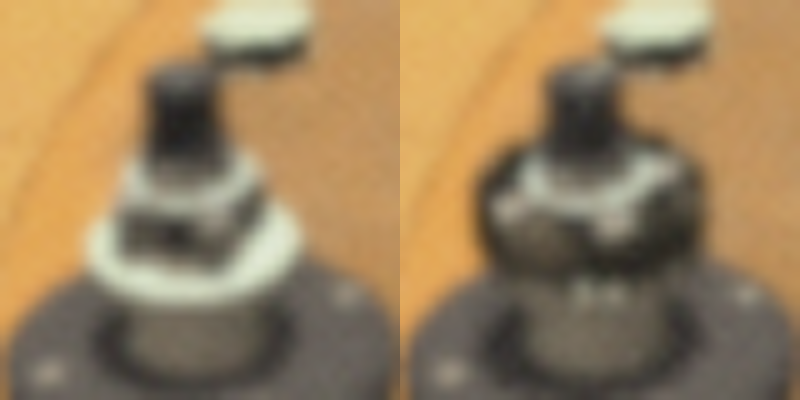

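View pics/c11.png

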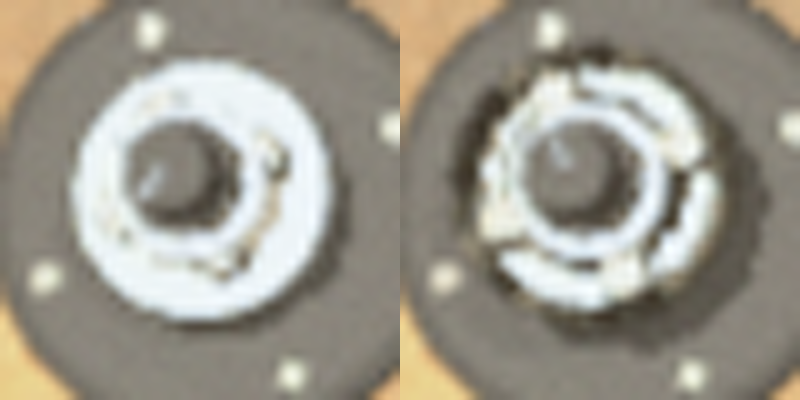

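View pics/full10.png

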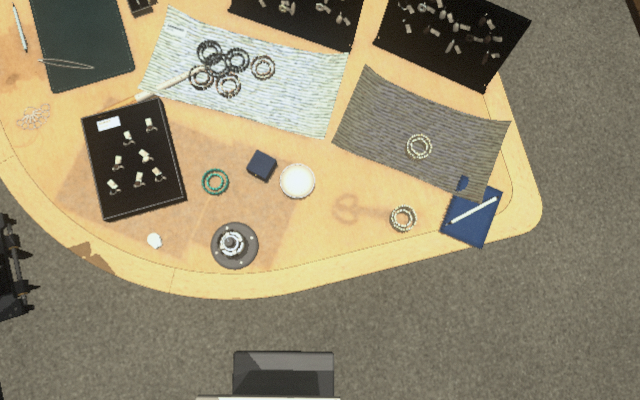

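Run:
```python
from h import *
g=(481.6,86.6)
fr=[]
for f in("f0.npz","f10.npz"):
    p=np.load(f)['pt']
    c=pix("top",[*g,95.5]); print(c)
    # orthographic patch at z=95.5 : world x up, y left
    N=300; s=40/N
    for z in(95.5,74.):
        jj,ii=np.meshgrid(np.arange(N),np.arange(N)); X=g[0]+20-ii*s; Y=g[1]+20-jj*s
        q=pix("top",np.stack([X,Y,0*X+z],-1)).astype(np.float32)
        fr.append(cv2.remap(p[:,:,::-1].copy(),q[...,0],q[...,1],cv2.INTER_CUBIC))
for a,z in zip(fr,(95.5,74,95.5,74)):
    cv2.circle(a,(150,150),int((9.5 if z>80 else 13)/40*300),(0,0,255),1)
cv2.imwrite("pics/p10.png",np.vstack([np.hstack(fr[:2]),np.hstack(fr[2:])]))
```

```text
[228.29400498 241.44942133]
[228.29400498 241.44942133]
```

View pics/p10.png

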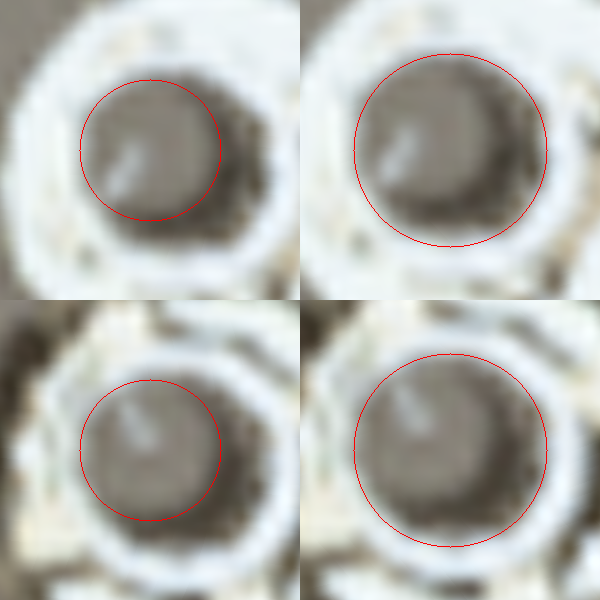

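Run:
```python
from h import *
A=np.load("f0.npz")['pt'].astype(int);B=np.load("f10.npz")['pt'].astype(int)
d=(np.abs(cv2.GaussianBlur(A.astype(np.float32),(5,5),0)-cv2.GaussianBlur(B.astype(np.float32),(5,5),0)).max(2)>30).astype(np.uint8)
k,l,st,c=cv2.connectedComponentsWithStats(d); print([(s[:5].tolist()) for s in st[1:] if s[4]>12])
print(env.job_done())
```

```text
[[0, 213, 40, 109, 2377], [315, 227, 29, 29, 539], [217, 229, 30, 30, 368], [68, 241, 47, 34, 539], [233, 353, 27, 37, 508], [0, 386, 4, 14, 40], [195, 396, 24, 4, 86]]
the job is handed in; nothing more can be done
None
```

The low grey bracelet is on the gauge's seat with the jaws tightened against it, the ratchet has slipped about 1.5 clicks by torque, and the job is handed in. It took about 20 s of the 72 s allowed.

**What I did**
- I gripped the bracelet across its flats (about 61.6 mm) and lowered it over the jaws. It met no force until it touched the seat at the expected height.
- I turned the knob clockwise in one grip, 2.19 rad in all. The torque was about 0.14 N m while the jaws were free. It then peaked near 0.35, dropped to about 0.12 and peaked again near 0.36.
- I stopped just past the second peak, an estimated 0.53 rad of slip. The standstill torque then was 0.19 N m, so the jaws were tight. I let go, rose and moved the arm clear.

**Last checks**
- **Seating:** the side view shows the bracelet flat on the seat, and the top view shows the jaws reaching out to it.
- **Knob turn:** the mark on the knob's top turned about 121° ± 5°, against 125° for the gripper. There was no clear grip slip or spring-back.
- **Bystanders:** comparing the top views from before and after, the only changes were the bracelet's old place, the gauge, and the arm with its shadow.

**Not confirmed:** I could not see the knob line or the collar line in either camera. The slip count therefore rests on the torque swings and the turn angle alone. Single torque readings were noisy (about 0.04 N m), so I place the start of the slip only to about ±0.03 rad.

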